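Load the bore gauge pins into the gravity chute

TASK

Load all three two-tone gauge pins into the sloping V-groove chute, each lying along the groove with its black grip end uphill. Lay them in at the open upper part so that they slide down under the clear cover and queue end to end against the orange stop, and leave the other things on the table where they are.

Things in the scene. Friction and masses are not known exactly. Their poses are not given: they have to be found in the camera images.
- chute: Fixed gravity chute: aluminium base 235 x 84 x 10 mm, blue posts, sloping steel V-groove track. Origin: centre of the base's underside; z up, x the horizontal uphill direction, y across. Low end (orange stop) at x = -100 mm, top end at x = +99 mm, 170 mm above the table. It stands mid-table, its low end roughly toward the robot.
- track: The track. Origin: stop face on the groove's bottom line, 36 mm above the table; x uphill along the groove (32 degrees above level), y across, z square to it. 235 mm long; flanks at 45 degrees, slippery, edges at y = +-9.2, z = 9.2 mm. Clear cover over x = 0 to 112 mm (z 22 to 24.5 mm, 36 mm wide); open above that. Pins let go there slide down by themselves and lie with their axis at z about 8 mm.
- load_point (a point): Point on the track 180 mm up from the stop and 9 mm above the groove's bottom line: where the middle of a pin can be laid in. Three pins queued end to end reach from 0 to about 192 mm.
- pin_a: Gauge pin lying on the table: round, 64 mm long, 20 to 40 g, balanced 4 mm from the middle toward the black end; bright thin part 9.6 mm diameter toward -y, black grip end 12 mm diameter, 22 mm long at +y (step 10 mm from the middle). Origin under its middle, 5.5 mm off the axis; y along the pin toward the black end.
- pin_b: Second gauge pin, exactly like pin_a.
- pin_c: Third gauge pin, exactly like pin_a.
- pin_a_mid (a point): Middle of pin_a, on its axis (axis about 5.5 mm above the table while it lies there).
- pin_b_mid (a point): Middle of pin_b, on its axis.
- pin_c_mid (a point): Middle of pin_c, on its axis.
- club_head_0: Loose black golf club head, 70 x 119 x 50 mm high, bystander. Origin: centre of underside.
- club_head_1: Another loose black golf club head, 70 x 119 x 50 mm high, bystander.
- glue_bottle: White glue bottle with red nozzle, 38 mm diameter, 113 mm high, upright, bystander. Origin: centre of underside.
- steel_weight: Brass-coloured weight with a neck, 40 mm diameter, 36 mm high, bystander. Origin: centre of underside.
- dropper: Brown dropper bottle, 34 mm diameter, 102 mm high, upright, bystander. Origin: centre of underside.
- driver_green: Green-handled screwdriver lying down, 25 x 156 x 22 mm, bystander; y along it.
- tweezers: Steel tweezers lying down, 14 x 124 x 10 mm, bystander; y along them.

How it is judged:
By the outcome, as a careful person would: the job done as asked, in the order asked, and still so for the second after the job is handed in, with the robot touching nothing.
It also fails if it takes over 67 s, if anything falls off the work surface, if the arm or the gripper's body presses on something with over 40 N, if the wrist force passes 120 N, or if a joint passes its speed limit or range.

ROBOT

A 6-joint arm with a two-finger parallel gripper is mounted at the origin on a cart in front of the work surface, level with it; the furniture and walls round the work are solid. World frame = base frame: x ahead of the robot, y to its left, z up, the work surface at z = 0. Lengths are in m, angles in degrees, forces in N, time in s.
With the tool pointing down it reaches from about 0.4 to 0.925 m from the base axis. Payload 3.4 kg.
Tool frame: the origin (TCP) lies midway between the tips of the shut fingers; the grasp point (between the pads) lies 19 mm behind it; z points along the fingers, y is the direction in which the jaws open and shut (so a half turn about z gives the same grasp; the last joint's range is limited). The gripper opens to 85 mm and grips with 20 to 120 N. Pads are 22 mm wide; open, the fingers measure 114 mm over their backs; the gripper's body (76 mm by 85 mm) begins 54 mm behind the grasp point. The pads swing forward as they close: fully open they stand 13 mm farther back than shut.
Start: joints at [71.075, 17.578, 86.31, -0, 76.112, -4.211], TCP at [0.146, 0.556, 0.231] pointing down, gripper open.
Joint ranges: [-179.03, 179.03], [-60, 130.46], [8.19, 133.38], [-81.62, 261.62], [5.75, 156.47], [-153.77, 153.77]. Speed limits (degrees/s): [147.25, 147.25, 180, 180, 180, 180].

INTERFACE

Orientations are given as [roll, pitch, yaw] about the fixed x, y, z axes, in that order (R = Rz(yaw) Ry(pitch) Rx(roll)).
In Python, from cell import manip gives the robot as it stands.
- The arm moves only by the tool send_rows, never from a script. Its argument "deltas" is a list of rows, each an object with "jaw": the finger opening in m, from 0 to 0.0854; "offset": the shift along the tool's x, y, z in m, a list of three; "turn": the turn, a rotation vector about the tool's x, y, z in degrees, a list of three. In form: [{"jaw": jaw, "offset": [x, y, z], "turn": [wx, wy, wz]}, ...]. A call has 1 to 12 rows; each row is the pose to reach, as a shift and turn from the pose commanded when the call began, along the tool's axes at that moment; what a row does not reach only later rows make up. A row lasts 1/12 s, in which the tool goes at most 41.7 mm and 7.16 degrees, less where a joint would pass 70% of its speed; a pose out of reach is approached as far as the arm can. A call with a gripper value outside its range is refused whole. The fingers move at their own pace and stop on an object; "grip_force" is the grip in N (left out, the last holds). Time passes only in rows, so rows that repeat a pose let the fingers close. It gives the time, the measured TCP pose, the force and the opening at its end, in the units of the state.
- manip.read_state(): the state, without advancing time (a new reading comes with each control period).
- manip.camera(name): name is "scene" or "top"; returns the picture (420x560x3 uint8, blue, green, red); there is no depth.
- manip.camera_info(name): a dict with "mtx" (3x3 intrinsics, pixels), "R" (3x3) and "t" (3): a world point X has camera coordinates R X + t. Camera axes: x right, y down, z forward; pixel columns grow to the right and rows downward; lengths in m; the calibration is good to about 2 mm. A picture is of the moment at which its call begins. camera_info takes no time and is no camera call.
- manip.finish_job(): hands the job in, once; it reports no verdict.
The state is a dict: "time_s": time; "q": joint angles; "dq": joint speeds; "joint_torque": joint torques, N m; "tcp_pos": TCP position; "tcp_rot": TCP orientation; "ft_force": force on the tool from outside, world axes, zero at the start; "moment": the same for the moment, N m; "grip_width": finger opening in m.
Only numpy, scipy, OpenCV 4.12 (cv2) and the standard library are available. Lean on these libraries where they do the work, as an engineer would, in place of code of your own. Each camera call takes 0.05 s, during which the arm holds its last target.

## Working session

There is one attempt and no reset: what is moved stays moved. The work goes in short steps, Python scripts to look and compute and a tool call to move; the robot and the scene stay as the last step left them, time stands still between calls to the robot, and variables do not carry over. Pictures are saved under pics/ and viewed, and the job is handed in when it is done.

Besides the shell and the picture viewer there is one more tool, called after "Emit:" by a JSON object that holds its "name" and its "arguments", one argument or row to a line. send_rows: Moves the arm, as the interface text tells. Its arguments: {"type":"object","properties":{"deltas":{"type":"array","items":{"type":"object","properties":{"jaw":{"type":"number"},"offset":{"type":"array","items":{"type":"number"}},"turn":{"type":"array","items":{"type":"number"}}}}},"grip_force":{"type":"number"}},"required":["deltas"]}

```bash
mkdir -p pics; ls; python3 - <<'E'
from cell import manip
import cv2,numpy as np
s=manip.read_state();print(s)
for n in("scene","top"):
    im=manip.camera(n);cv2.imwrite(f"pics/{n}0.png",im);i=manip.camera_info(n);print(n,i)
E
```

```text
pics
{'time_s': 0.0, 'q': array([ 7.10731002e+01,  1.76228587e+01,  8.63832966e+01, -1.97770410e-03,
        7.61107703e+01, -4.21121318e+00]), 'dq': array([-0.0399455 , -0.05239845,  0.0546158 , -0.07764646, -0.01809962,
        0.07475532]), 'joint_torque': array([-3.68963056e-04, -4.57536578e+01, -2.51918650e+01, -1.92572547e-04,
        1.34681346e-02,  7.51281789e-06]), 'tcp_pos': array([0.14587327, 0.55547252, 0.23037896]), 'tcp_rot': array([-1.79883249e+02, -6.67251235e-03,  1.65284783e+02]), 'ft_force': array([ 0.7605438 , -0.23813855,  0.44082879]), 'moment': array([-0.01780704,  0.06432599, -0.00448827]), 'grip_width': 0.08540162971004574}
scene {'mtx': array([[425.63372587,   0.        , 279.79018224],
       [  0.        , 425.63372587, 206.34097932],
       [  0.        ,   0.        ,   1.        ]]), 'R': array([[ 0.78617607, -0.61790077, -0.01121688],
       [-0.29550233, -0.35991289, -0.88495259],
       [ 0.54277579,  0.69904316, -0.46554603]]), 't': array([-0.43067095,  0.23507028,  1.03893155])}
top {'mtx': array([[399.04287598,   0.        , 279.48984396],
       [  0.        , 399.04287598, 211.02851924],
       [  0.        ,   0.        ,   1.        ]]), 'R': array([[-1.54458207e-02, -9.99880398e-01,  7.84556329e-04],
       [-9.76451189e-01,  1.49150199e-02, -2.15222251e-01],
       [ 2.15184808e-01, -4.09036525e-03, -9.76564779e-01]]), 't': array([-0.02952704,  0.52597254,  0.97663576])}
```

View pics/scene0.png

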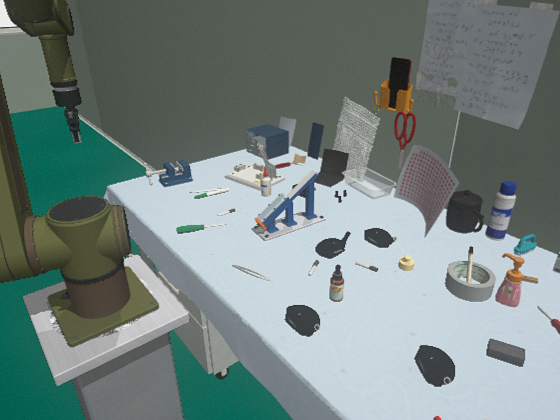

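View pics/top0.png

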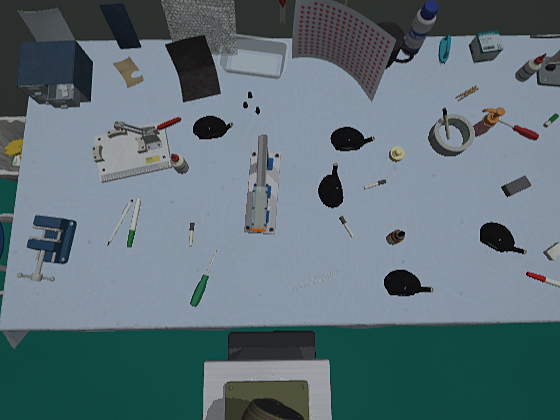

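```bash
cat > h.py <<'E'
import numpy as np,cv2
from cell import manip
def proj(n,X):
    i=manip.camera_info(n);c=i['R']@np.asarray(X,float)+i['t'];p=i['mtx']@c;return p[:2]/p[2]
def ray(n,uv):
    i=manip.camera_info(n);d=i['R'].T@np.linalg.solve(i['mtx'],[uv[0],uv[1],1.]);o=-i['R'].T@i['t'];return o,d/np.linalg.norm(d)
def plane(n,uv,z):
    o,d=ray(n,uv);return o+d*(z-o[2])/d[2]
def tri(uv1,uv2):
    o1,d1=ray('scene',uv1);o2,d2=ray('top',uv2)
    A=np.stack([d1,-d2],1);s=np.linalg.lstsq(A,o2-o1,rcond=None)[0]
    a,b=o1+s[0]*d1,o2+s[1]*d2;return (a+b)/2,np.linalg.norm(a-b)
E
python3 - <<'E'
import cv2,numpy as np
t=cv2.imread('pics/top0.png');s=cv2.imread('pics/scene0.png')
def c(im,x,y,w,h,f):return cv2.resize(im[y:y+h,x:x+w],None,fx=f,fy=f,interpolation=cv2.INTER_NEAREST)
cv2.imwrite('pics/ctop.png',c(t,235,125,60,115,5))
a=np.hstack([c(t,177,214,30,40,8),c(t,331,207,30,40,8),c(t,360,164,30,40,8)])
b=np.hstack([c(s,212,192,30,40,8),c(s,299,248,30,40,8),c(s,352,246,30,40,8)])
cv2.imwrite('pics/pins.png',a);cv2.imwrite('pics/pinss.png',b)
cv2.imwrite('pics/cscene.png',c(s,240,160,100,85,7))
E
```

```text
(no output)
```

View pics/ctop.png

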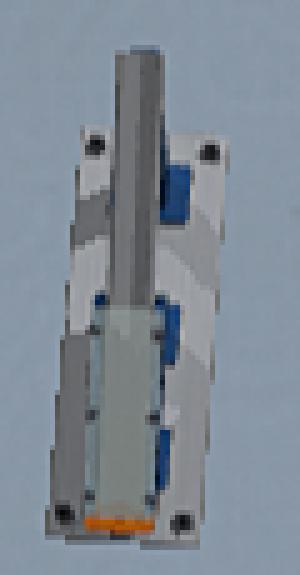

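View pics/pins.png

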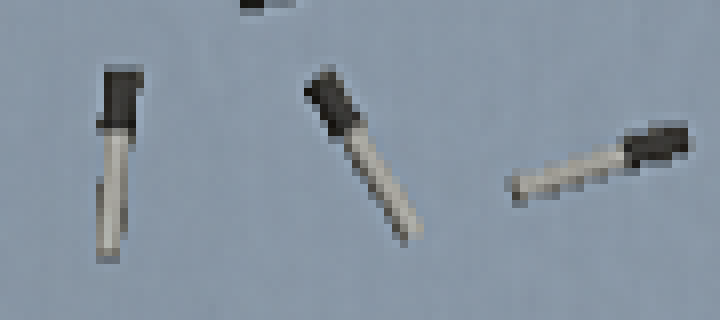

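View pics/pinss.png

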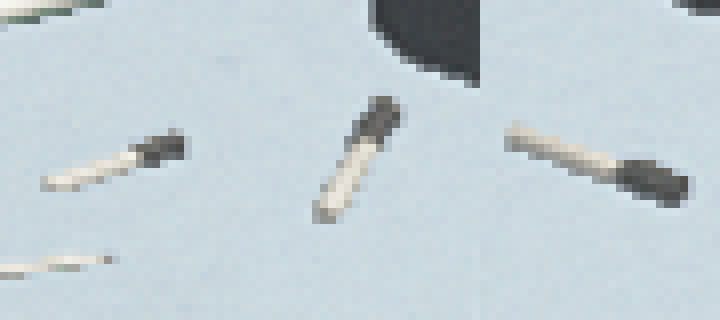

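View pics/cscene.png

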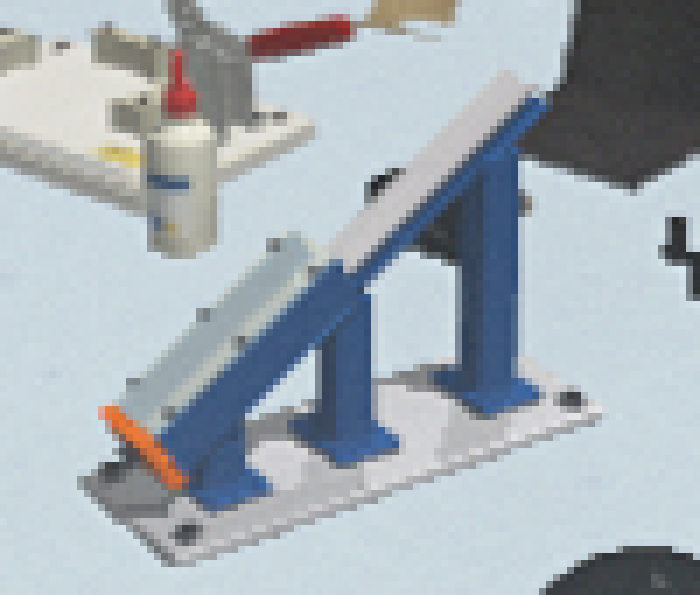

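```bash
cat > pins.py <<'E'
from h import *
from scipy.optimize import least_squares
def findpin(n,im,cx,cy,r=17,z=0.0055):
    x0,y0=int(cx-r),int(cy-r);c=im[y0:y0+2*r+1,x0:x0+2*r+1].astype(float)
    bg=np.median(c.reshape(-1,3),0);d=np.abs(c-bg).max(2);m=(d>22).astype(np.uint8)
    k,lab,st,ce=cv2.connectedComponentsWithStats(m,connectivity=8)
    j=lab[r-4:r+5,r-4:r+5];j=np.bincount(j[j>0]).argmax()
    ys,xs=np.where(lab==j);P=np.array([plane(n,(x+x0,y+y0),z)[:2] for x,y in zip(xs,ys)])
    br=c.mean(2)[ys,xs];dk=br<85
    mu=P.mean(0);w,v=np.linalg.eigh(np.cov(P.T));a=v[:,1]
    if (P[dk].mean(0)-P[~dk].mean(0))@a<0:a=-a
    s=(P-mu)@a;mid=mu+a*(s.max()+s.min())/2
    return mid,np.degrees(np.arctan2(a[1],a[0])),s.max()-s.min(),dk.sum(),len(s)
if __name__=='__main__':
    T=cv2.imread('pics/top0.png');S=cv2.imread('pics/scene0.png')
    for a,b in(((192,234),(227,212)),((346,227),(314,268)),((375,184),(367,266))):
        print(findpin('top',T,*a),findpin('scene',S,*b))
    for n in('top','scene'):
        i=manip.camera_info(n);print(n,-i['R'].T@i['t'])
    # chute
    f=lambda p:np.array(p)/5+[235-.4,125-.4]
    g=lambda p:np.array(p)/7+[240-.43,160-.43]
    c32,s32=np.cos(np.radians(32)),np.sin(np.radians(32))
    def trk(x,y,z): return np.array([-.1+x*c32-z*s32,y,.036+x*s32+z*c32])
    L=[('top',f((82,127)),[.1175,.042,.01]),('top',f((228,137)),[.1175,-.042,.01]),('top',f((201,540)),[-.1175,-.042,.01]),('top',f((48,533)),[-.1175,.042,.01]),
       ('top',f((115,53)),trk(.235,.0092,.0092)),('top',f((161,53)),trk(.235,-.0092,.0092)),
       ('top',f((97,305)),trk(.112,.018,.0245)),('top',f((161,305)),trk(.112,-.018,.0245)),
       ('scene',g((178,556)),[-.1175,-.042,.01]),('scene',g((603,408)),[.1175,-.042,.01]),('scene',g((80,480)),[-.1175,.042,.01]),
       ('scene',g((548,98)),trk(.235,-.0092,.0092))]
    def W(p,X):
        c,s=np.cos(p[2]),np.sin(p[2]);return np.array([p[0]+c*X[0]-s*X[1],p[1]+s*X[0]+c*X[1],X[2]])
    R=lambda p:np.concatenate([proj(n,W(p,X))-u for n,u,X in L])
    r=least_squares(R,[.6,0,0],loss='soft_l1');print(r.x,np.degrees(r.x[2]));print(r.fun.reshape(-1,2).round(1))
    print('load',W(r.x,trk(.18,0,.009)))
E
python3 pins.py
```

```text
(array([0.47752321, 0.20120016]), np.float64(-3.1186115700070283), np.float64(0.06562151527271924), np.int64(33), 100) (array([0.47455316, 0.19728855]), np.float64(0.8459072895356571), np.float64(0.0708377648193374), np.int64(4), 49)
(array([ 0.49214101, -0.21656207]), np.float64(27.346737568506093), np.float64(0.0638279377981123), np.int64(34), 89) (array([ 0.48972711, -0.21959711]), np.float64(29.899052939087422), np.float64(0.07472211979874888), np.int64(2), 70)
(array([ 0.60870145, -0.30185751]), np.float64(-71.06841167705583), np.float64(0.06620088176150393), np.int64(30), 87) (array([ 0.60410299, -0.30522391]), np.float64(-70.01499818474058), np.float64(0.06529615206593023), np.int64(9), 90)
top [ 0.30297326 -0.0333736   1.06697225]
scene [-0.15585988 -0.90776508  0.68686573]
[ 0.59411243  0.00751215 -0.07758615] -4.445358701494209
[[-0.3 -0.7]
 [ 0.4 -0.9]
 [ 0.4  1.2]
 [-0.3  0.6]
 [ 1.4 -0.1]
 [-0.2  0.3]
 [-0.9  0.1]
 [ 0.9  1. ]
 [ 0.5 -0.8]
 [ 0.9 -1.5]
 [ 0.3 -1.6]
 [-1.7 -3.7]]
load [0.64184778 0.00380109 0.1390179 ]
```

```bash
python3 - <<'E'
src=open('pins.py').read().split("    def W(p,X)")
src[0]=src[0].replace(",\n       ('scene',g((548,98)),trk(.235,-.0092,.0092))]",",('scene',g((508,70)),trk(.235,.0092,.0092)),('scene',g((305,232)),trk(.112,.018,.0245))]")
code=src[0]+"    def W(p,X)"+src[1]+"""
    A=L
    for n in('top','scene'):
        L=[l for l in A if l[0]==n]
        r=least_squares(R,[.6,0,0],loss='soft_l1');print(n,r.x,np.degrees(r.x[2]),W(r.x,trk(.18,0,.009)));print(r.fun.reshape(-1,2).round(1))
"""
exec(code)
E
```

```text
(array([0.47752321, 0.20120016]), np.float64(-3.1186115700070283), np.float64(0.06562151527271924), np.int64(33), 100) (array([0.47455316, 0.19728855]), np.float64(0.8459072895356571), np.float64(0.0708377648193374), np.int64(4), 49)
(array([ 0.49214101, -0.21656207]), np.float64(27.346737568506093), np.float64(0.0638279377981123), np.int64(34), 89) (array([ 0.48972711, -0.21959711]), np.float64(29.899052939087422), np.float64(0.07472211979874888), np.int64(2), 70)
(array([ 0.60870145, -0.30185751]), np.float64(-71.06841167705583), np.float64(0.06620088176150393), np.int64(30), 87) (array([ 0.60410299, -0.30522391]), np.float64(-70.01499818474058), np.float64(0.06529615206593023), np.int64(9), 90)
top [ 0.30297326 -0.0333736   1.06697225]
scene [-0.15585988 -0.90776508  0.68686573]
[ 0.59393997  0.00747076 -0.07483071] -4.287484140482207
[[-0.4 -0.6]
 [ 0.3 -0.9]
 [ 0.5  1.2]
 [-0.2  0.7]
 [ 1.3 -0.1]
 [-0.3  0.4]
 [-0.8  0.2]
 [ 0.9  1.1]
 [ 0.6 -0.7]
 [ 0.8 -1.5]
 [ 0.3 -1.6]
 [ 0.3 -1.6]
 [-1.6 -1.9]]
load [0.64168537 0.00389125 0.1390179 ]
top [ 0.59475281  0.00783686 -0.07516761] -4.306786792107266 [0.64249699 0.00424127 0.1390179 ]
[[-0.5 -0.9]
 [ 0.1 -1.2]
 [ 0.3  0.9]
 [-0.3  0.4]
 [ 1.1 -0.4]
 [-0.4  0. ]
 [-1.  -0.1]
 [ 0.7  0.7]]
scene [ 0.58753447  0.0006852  -0.07663195] -4.390687194408652 [ 0.63527334 -0.0029803   0.1390179 ]
[[ 0.1  0.9]
 [ 0.9 -0.1]
 [-0.2 -0.1]
 [ 0.3 -0.4]
 [-1.9 -0.6]]
```

```bash
cat > plan.py <<'E'
from h import *
from scipy.spatial.transform import Rotation as Ro
def cur():
    s=manip.read_state();return np.array(s['tcp_pos']),Ro.from_euler('xyz',s['tcp_rot'],degrees=True),s
def down(yaw):return Ro.from_euler('xyz',[180,0,yaw],degrees=True)
CY=-4.3; LP=np.array([.6423,.004,.139])
def placeR():
    c=np.radians(CY);u=np.array([np.cos(c),np.sin(c),0]);z=np.array([0,0,1.]);t=np.radians(32)
    up=u*np.cos(t)+z*np.sin(t);n=-u*np.sin(t)+z*np.cos(t)
    x=-up;zz=-n;y=np.cross(zz,x);return Ro.from_matrix(np.stack([x,y,zz],1)),up,n
def rel(p,R):
    p0,R0,s=cur();print('t',round(s['time_s'],2),'off',R0.inv().apply(np.array(p)-p0).round(4),'turn',(R0.inv()*R).as_rotvec(degrees=True).round(1))
PINS=dict(a=((.4765,.2000),-3.5),b=((.4914,-.2175),27.8),c=((.6070,-.3030),-70.8))
def grasp(k,z,back=.004):
    (x,y),w=PINS[k];a=np.radians(w);return np.array([x-back*np.cos(a),y-back*np.sin(a),z]),down(w+180)
E
python3 -c "
from plan import *
rel(*grasp('a',.08))
print(placeR()[0].as_euler('xyz',degrees=True))"
```

```text
t 0.1 off [-0.4062 -0.2604  0.1509] turn [ -0.1  -0.  -11.2]
[180.   32.  175.7]
```

Emit:
{"name": "send_rows", "arguments": {
  "deltas": [
    {"jaw": 0.045, "offset": [-0.034, -0.022, 0.0125], "turn": [0, 0, -1]},
    {"jaw": 0.045, "offset": [-0.068, -0.044, 0.025], "turn": [0, 0, -2]},
    {"jaw": 0.045, "offset": [-0.102, -0.066, 0.038], "turn": [0, 0, -3]},
    {"jaw": 0.045, "offset": [-0.136, -0.087, 0.05], "turn": [0, 0, -4]},
    {"jaw": 0.045, "offset": [-0.17, -0.109, 0.063], "turn": [0, 0, -5]},
    {"jaw": 0.045, "offset": [-0.204, -0.13, 0.076], "turn": [0, 0, -6]},
    {"jaw": 0.045, "offset": [-0.238, -0.152, 0.088], "turn": [0, 0, -7]},
    {"jaw": 0.045, "offset": [-0.272, -0.174, 0.1], "turn": [0, 0, -8]},
    {"jaw": 0.045, "offset": [-0.306, -0.196, 0.113], "turn": [0, 0, -9]},
    {"jaw": 0.045, "offset": [-0.34, -0.218, 0.126], "turn": [0, 0, -10]},
    {"jaw": 0.045, "offset": [-0.374, -0.24, 0.139], "turn": [0, 0, -11]},
    {"jaw": 0.045, "offset": [-0.406, -0.26, 0.151], "turn": [0, 0, -11.2]}
  ],
  "grip_force": 40
}}

```text
time_s: 1.1
tcp_pos: [0.4699, 0.2034, 0.0811]
tcp_rot: [-180.0, -0.0, 176.5]
ft_force: [0.9, 1.7, 0.4]
grip_width: 0.045
```

```bash
python3 -c "
from plan import *
rel(*grasp('a',.05))
p,R,s=cur();print(p,R.as_euler('xyz',degrees=True),s['q'],s['grip_width'])
t=manip.camera('top');cv2.imwrite('pics/top1.png',t)
c=cv2.resize(t[170:270,130:260],None,fx=6,fy=6,interpolation=cv2.INTER_NEAREST)
cv2.imwrite('pics/top1c.png',c)
print(proj('top',p))
"
```

```text
t 1.1 off [-0.0028 -0.003   0.0311] turn [-0. -0.  0.]
[0.46993059 0.20336319 0.08108739] [-1.79989949e+02 -3.55699473e-02  1.76523161e+02] [ 1.86702794e+01  2.21990000e+01  1.04922441e+02  5.13903660e-03
  5.29152936e+01 -6.78559848e+01] 0.045019328100023764
[183.4782064  232.10158426]
```

View pics/top1c.png

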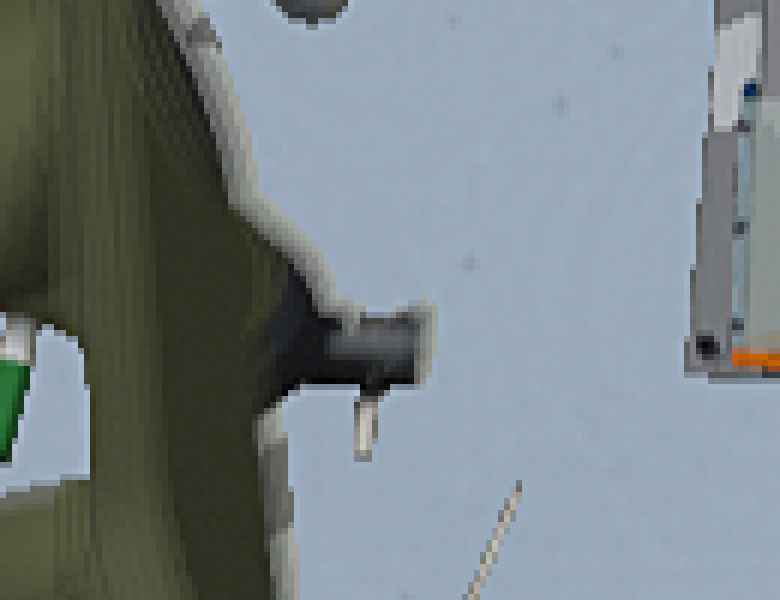

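Emit:
{"name": "send_rows", "arguments": {
  "deltas": [
    {"jaw": 0.045, "offset": [0, 0, 0.025], "turn": [0, 0, 0]},
    {"jaw": 0.045, "offset": [0, 0, 0.05], "turn": [0, 0, 0]},
    {"jaw": 0.045, "offset": [0, 0, 0.05], "turn": [0, 0, 0]}
  ]
}}

```text
time_s: 1.4
tcp_pos: [0.4663, 0.2035, 0.0282]
tcp_rot: [-179.8, -0.4, 176.4]
ft_force: [0.1, -1.1, -0.2]
grip_width: 0.0452
```

```bash
cat > look.py <<'E'
import sys
from plan import *
n,x,y,w,h,f,name=sys.argv[1],*map(int,sys.argv[2:7]),sys.argv[7]
t=manip.camera(n);cv2.imwrite(f'pics/{name}_full.png',t)
cv2.imwrite(f'pics/{name}.png',cv2.resize(t[y:y+h,x:x+w],None,fx=f,fy=f,interpolation=cv2.INTER_NEAREST))
p,R,s=cur();print(s['time_s'],p,R.as_euler('xyz',degrees=True).round(2),s['ft_force'].round(1),s['grip_width']);print(proj(n,p))
E
python3 look.py scene 180 160 90 75 8 s2; python3 -c "
from plan import *
rel(*grasp('a',.002))"
```

```text
1.45 [0.46688914 0.20411451 0.02981385] [-179.85   -0.35  176.44] [0.1 0.1 0. ] 0.044726676332048354
[222.86418176 205.51920294]
t 1.45 off [-0.006  -0.0034  0.0278] turn [-0.1 -0.4 -0.1]
```

View pics/s2.png

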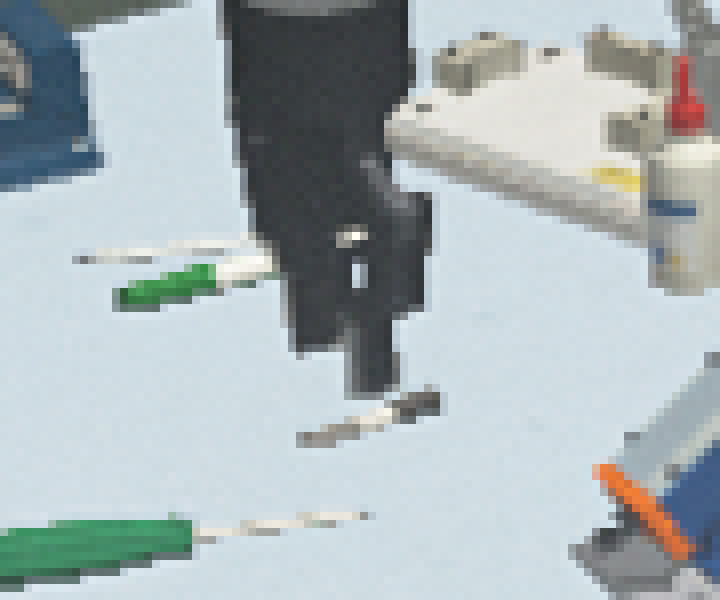

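Emit:
{"name": "send_rows", "arguments": {
  "deltas": [
    {"jaw": 0.045, "offset": [-0.006, -0.0034, 0.01], "turn": [0, 0, 0]},
    {"jaw": 0.045, "offset": [-0.006, -0.0034, 0.02], "turn": [0, 0, 0]},
    {"jaw": 0.045, "offset": [-0.006, -0.0034, 0.02], "turn": [0, 0, 0]},
    {"jaw": 0.045, "offset": [-0.006, -0.0034, 0.02], "turn": [0, 0, 0]}
  ]
}}

```text
time_s: 1.78
tcp_pos: [0.475, 0.2016, 0.0119]
tcp_rot: [-180.0, -0.0, 176.5]
ft_force: [-0.5, 0.6, -0.3]
grip_width: 0.0452
```

```bash
python3 look.py scene 180 160 90 75 8 s3; python3 -c "
from plan import *
rel(*grasp('a',.002))"
```

```text
1.8333 [0.4751325  0.2017312  0.01220775] [1.7999e+02 2.0000e-02 1.7651e+02] [0.6 0.2 0.3] 0.04488703455476121
[225.72402041 209.68700284]
t 1.83 off [ 0.0025 -0.0016  0.0102] turn [0. 0. 0.]
```

View pics/s3.png

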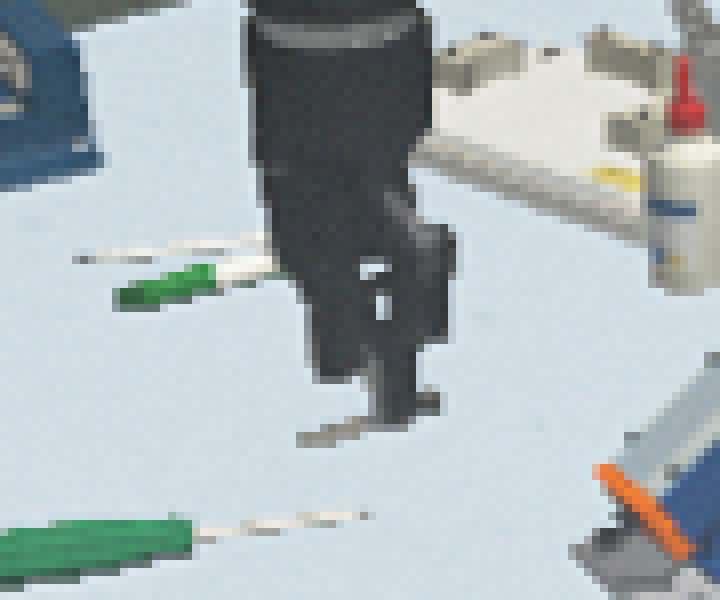

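Emit:
{"name": "send_rows", "arguments": {
  "deltas": [
    {"jaw": 0.045, "offset": [0.0025, -0.0015, 0.005], "turn": [0, 0, 0]},
    {"jaw": 0.045, "offset": [0.0025, -0.0015, 0.009], "turn": [0, 0, 0]},
    {"jaw": 0.045, "offset": [0.0025, -0.0015, 0.009], "turn": [0, 0, 0]},
    {"jaw": 0.045, "offset": [0.0025, -0.0015, 0.009], "turn": [0, 0, 0]}
  ]
}}

```text
time_s: 2.17
tcp_pos: [0.4721, 0.2001, 0.0028]
tcp_rot: [-180.0, -0.0, 176.5]
ft_force: [-0.2, -0.5, 0.1]
grip_width: 0.0451
```

```bash
python3 -c "
from plan import *
rel(*grasp('a',.002));print(cur()[0])"
```

```text
t 2.17 off [-0.0004  0.0002  0.0008] turn [-0. -0. -0.]
[0.472138   0.2000577  0.00277435]
```

Emit:
{"name": "send_rows", "arguments": {
  "deltas": [
    {"jaw": 0.0, "offset": [0, 0, 0], "turn": [0, 0, 0]},
    {"jaw": 0.0, "offset": [0, 0, 0], "turn": [0, 0, 0]},
    {"jaw": 0.0, "offset": [0, 0, 0], "turn": [0, 0, 0]},
    {"jaw": 0.0, "offset": [0, 0, 0], "turn": [0, 0, 0]},
    {"jaw": 0.0, "offset": [0, 0, 0], "turn": [0, 0, 0]},
    {"jaw": 0.0, "offset": [0, 0, 0], "turn": [0, 0, 0]},
    {"jaw": 0.0, "offset": [0, 0, -0.02], "turn": [0, 0, 0]},
    {"jaw": 0.0, "offset": [0, 0, -0.05], "turn": [0, 0, 0]},
    {"jaw": 0.0, "offset": [0, 0, -0.09], "turn": [0, 0, 0]},
    {"jaw": 0.0, "offset": [0, 0, -0.13], "turn": [0, 0, 0]},
    {"jaw": 0.0, "offset": [0, 0, -0.17], "turn": [0, 0, 0]},
    {"jaw": 0.0, "offset": [0, 0, -0.18], "turn": [0, 0, 0]}
  ],
  "grip_force": 40
}}

```text
time_s: 3.17
tcp_pos: [0.476, 0.2013, 0.1891]
tcp_rot: [179.8, 0.6, 176.5]
ft_force: [1.2, 0.9, -0.4]
grip_width: 0.0073
```

```bash
python3 look.py scene 170 80 100 85 8 s4; python3 -c "
from plan import *
R,up,n=placeR()
rel(LP-up*.004+n*.06,R);rel(LP-up*.004+n*.0,R)"
```

```text
3.2167 [0.47605725 0.20130338 0.1886386 ] [179.76   0.6  176.49] [ 1.9  0.3 -0.2] 0.007747763192929342
[222.13185956 160.63434291]
t 3.22 off [-0.1428 -0.1863  0.0016] turn [  0.5 -31.4   0.7]
t 3.22 off [-0.1741 -0.1869  0.0528] turn [  0.5 -31.4   0.7]
```

View pics/s4.png

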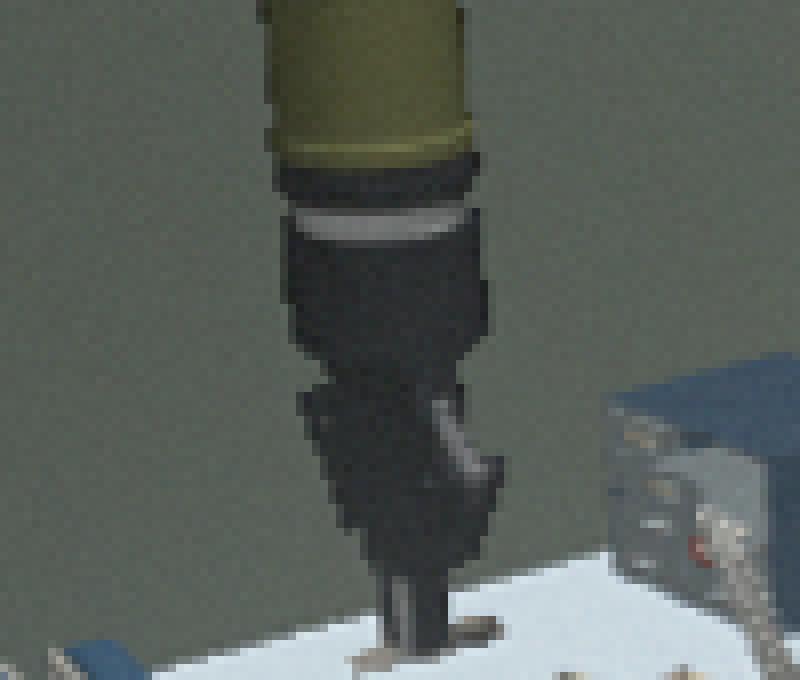

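Emit:
{"name": "send_rows", "arguments": {
  "deltas": [
    {"jaw": 0.0, "offset": [-0.02, -0.026, 0], "turn": [0, -4.5, 0]},
    {"jaw": 0.0, "offset": [-0.04, -0.053, 0], "turn": [0, -9, 0]},
    {"jaw": 0.0, "offset": [-0.06, -0.079, 0], "turn": [0, -13.5, 0.3]},
    {"jaw": 0.0, "offset": [-0.082, -0.106, 0], "turn": [0.2, -18, 0.4]},
    {"jaw": 0.0, "offset": [-0.102, -0.133, 0], "turn": [0.3, -22.5, 0.5]},
    {"jaw": 0.0, "offset": [-0.122, -0.16, 0], "turn": [0.4, -27, 0.6]},
    {"jaw": 0.0, "offset": [-0.143, -0.186, 0.0015], "turn": [0.5, -31.4, 0.7]},
    {"jaw": 0.0, "offset": [-0.143, -0.186, 0.0015], "turn": [0.5, -31.4, 0.7]},
    {"jaw": 0.0, "offset": [-0.143, -0.186, 0.0015], "turn": [0.5, -31.4, 0.7]},
    {"jaw": 0.0, "offset": [-0.143, -0.186, 0.0015], "turn": [0.5, -31.4, 0.7]}
  ]
}}

```text
time_s: 4.05
tcp_pos: [0.6025, 0.0056, 0.1796]
tcp_rot: [-179.7, 31.2, 175.8]
ft_force: [0.5, -0.5, -0.6]
grip_width: 0.0072
```

```bash
python3 look.py scene 240 120 100 85 8 s5; python3 look.py top 220 110 80 100 6 t5; python3 -c "
from plan import *
R,up,n=placeR()
rel(LP-up*.004+n*.02,R);rel(LP-up*.004+n*.003,R)"
```

```text
4.1 [0.60310066 0.00619132 0.18032018] [-179.68   31.25  175.87] [ 0.8 -1.   0. ] 0.006981824151839572
[292.23642391 171.62282808]
4.15 [0.60355271 0.00650099 0.18084744] [-179.67   31.32  175.91] [-0.4  0.1 -0. ] 0.007501912877693823
[260.08958216 167.17398503]
t 4.15 off [-0.0072  0.0005  0.036 ] turn [-0.2 -0.7  0.2]
t 4.15 off [-0.0074  0.0006  0.053 ] turn [-0.2 -0.7  0.2]
```

View pics/s5.png

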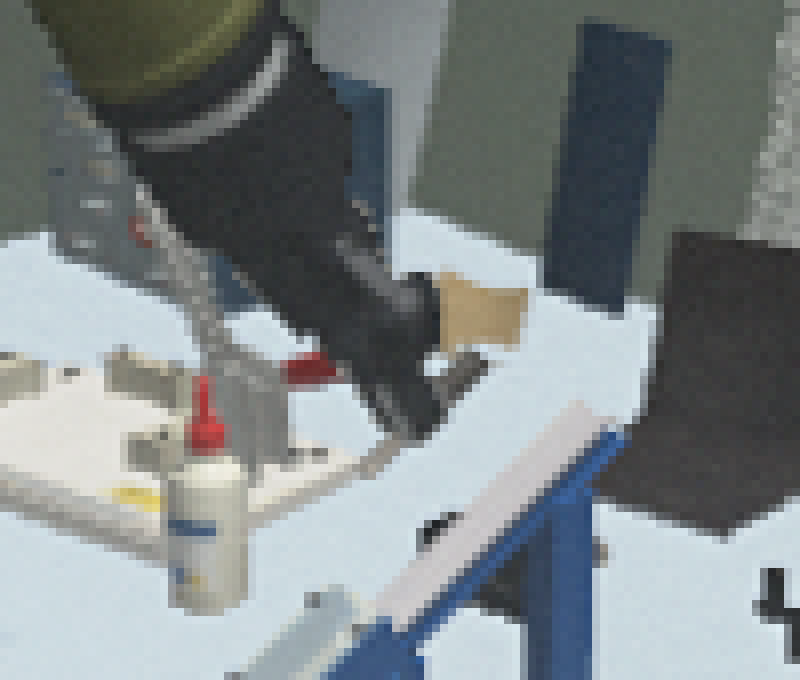

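View pics/t5.png

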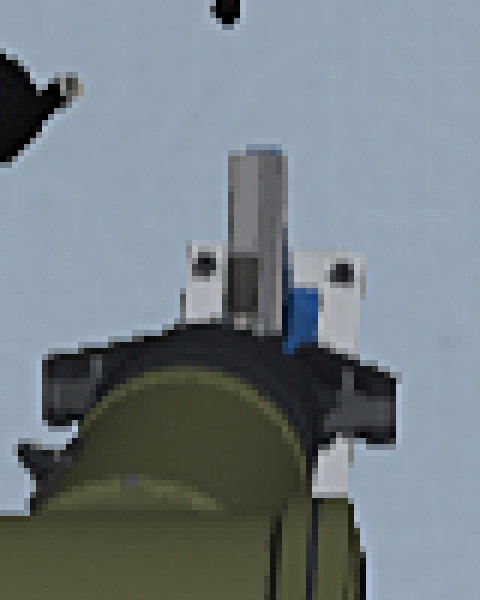

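```bash
cat > chk.py <<'E'
from plan import *
R,up,n=placeR();y=np.cross(n,up)
f=lambda X:((proj('top',X)-[220,110])*6+3).round(0)
B=LP-up*.18-n*.009
for x in(.235,.2):
    print(x,[f(B+up*x+y*s*.0092+n*.0092) for s in(1,-1)],f(B+up*x))
p,R0,s=cur()
for k in(.014,.025,.036):print(k,[f(p+R0.apply([-k,j*.006,-.0026])) for j in(-1,0,1)])
E
python3 chk.py
```

```text
0.235 [array([236., 152.]), array([282., 155.])] [260. 150.]
0.2 [array([233., 239.]), array([278., 242.])] [257. 236.]
0.014 [array([260., 313.]), array([244., 312.]), array([229., 311.])]
0.025 [array([261., 285.]), array([245., 284.]), array([230., 283.])]
0.036 [array([262., 256.]), array([246., 255.]), array([230., 254.])]
```

```bash
python3 - <<'E'
import cv2,numpy as np
t=cv2.imread('pics/t5_full.png')
for r in (138,142,148,152,155,158,160,162):print(r,[int(v) for v in t[r,254:274].mean(1)])
E
```

```text
138 [164, 163, 163, 169, 103, 116, 124, 124, 124, 98, 96, 95, 83, 117, 170, 164, 165, 163, 163, 165]
142 [164, 163, 164, 174, 76, 117, 126, 125, 123, 100, 97, 95, 98, 116, 172, 165, 163, 164, 163, 163]
148 [163, 163, 165, 173, 75, 126, 125, 126, 124, 93, 96, 94, 107, 88, 174, 165, 164, 165, 164, 164]
152 [86, 118, 189, 153, 73, 84, 85, 86, 91, 94, 99, 94, 121, 64, 141, 174, 169, 168, 167, 162]
155 [49, 116, 164, 120, 30, 56, 65, 57, 54, 88, 99, 89, 129, 41, 99, 182, 174, 173, 172, 170]
158 [173, 177, 180, 103, 28, 52, 60, 55, 43, 105, 99, 93, 135, 46, 64, 91, 85, 105, 96, 158]
160 [172, 177, 182, 65, 27, 49, 57, 51, 36, 105, 98, 98, 137, 36, 42, 81, 84, 79, 74, 114]
162 [175, 151, 162, 80, 56, 78, 99, 73, 71, 96, 95, 103, 139, 16, 49, 77, 73, 76, 73, 175]
```

Emit:
{"name": "send_rows", "arguments": {
  "deltas": [
    {"jaw": 0.0, "offset": [-0.007, 0, 0.015], "turn": [-0.2, -0.7, 0.2]},
    {"jaw": 0.0, "offset": [-0.007, 0, 0.03], "turn": [-0.2, -0.7, 0.2]},
    {"jaw": 0.0, "offset": [-0.007, 0, 0.036], "turn": [-0.2, -0.7, 0.2]},
    {"jaw": 0.0, "offset": [-0.007, 0, 0.04], "turn": [-0.2, -0.7, 0.2]},
    {"jaw": 0.0, "offset": [-0.007, 0, 0.045], "turn": [-0.2, -0.7, 0.2]},
    {"jaw": 0.0, "offset": [-0.007, 0, 0.045], "turn": [-0.2, -0.7, 0.2]},
    {"jaw": 0.0, "offset": [-0.007, 0, 0.045], "turn": [-0.2, -0.7, 0.2]}
  ]
}}

```text
time_s: 4.73
tcp_pos: [0.633, 0.0036, 0.1466]
tcp_rot: [-180.0, 32.1, 175.7]
ft_force: [0.2, 0.6, -1.2]
grip_width: 0.0072
```

```bash
python3 look.py scene 270 140 70 70 9 s6; python3 look.py top 220 110 80 100 6 t6; python3 chk.py;python3 -c "
from plan import *
R,up,n=placeR()
rel(LP-up*.004+n*.003,R)"
```

```text
4.7833 [0.63303926 0.00353975 0.14687103] [-179.98   32.11  175.65] [-0.2 -0.8 -0.8] 0.007527810109498261
[300.21301095 179.43083226]
4.8333 [0.63314041 0.00343199 0.14710824] [-179.98   32.13  175.64] [0.5 0.  0. ] 0.007540267182242424
[261.94116604 160.02928674]
0.235 [array([236., 152.]), array([282., 155.])] [260. 150.]
0.2 [array([233., 239.]), array([278., 242.])] [257. 236.]
0.014 [array([270., 271.]), array([255., 270.]), array([241., 269.])]
0.025 [array([271., 244.]), array([256., 243.]), array([242., 242.])]
0.036 [array([273., 217.]), array([257., 216.]), array([242., 215.])]
t 4.83 off [0.0006 0.0013 0.0087] turn [-0.   0.1 -0. ]
```

View pics/s6.png

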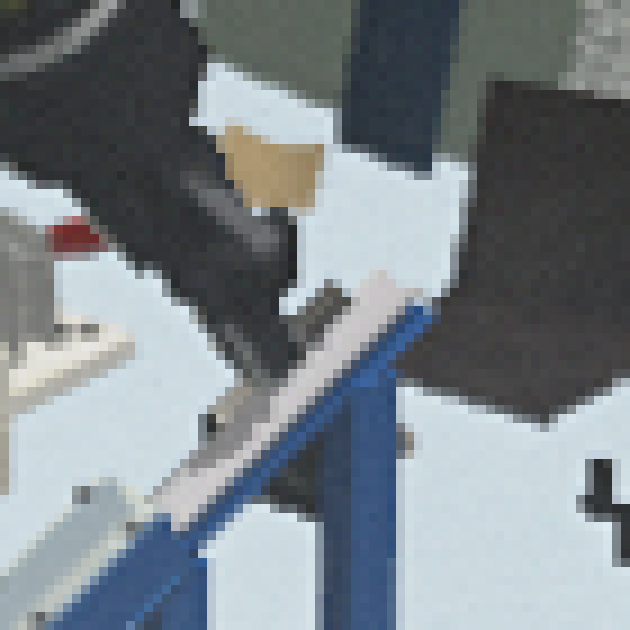

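View pics/t6.png

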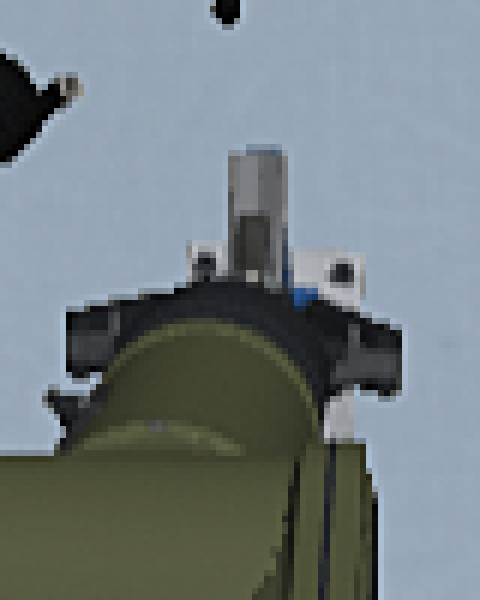

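Emit:
{"name": "send_rows", "arguments": {
  "deltas": [
    {"jaw": 0.0, "offset": [0.0005, -0.001, 0.004], "turn": [0, 0, 0]},
    {"jaw": 0.0, "offset": [0.0005, -0.001, 0.008], "turn": [0, 0, 0]},
    {"jaw": 0.0, "offset": [0.0005, -0.001, 0.0095], "turn": [0, 0, 0]},
    {"jaw": 0.0, "offset": [0.0005, -0.001, 0.0095], "turn": [0, 0, 0]},
    {"jaw": 0.0, "offset": [0.0005, -0.001, 0.0095], "turn": [0, 0, 0]}
  ]
}}

```text
time_s: 5.25
tcp_pos: [0.6377, 0.0018, 0.1383]
tcp_rot: [-180.0, 32.1, 175.6]
ft_force: [-0.2, -0.4, -0.0]
grip_width: 0.0076
```

```bash
python3 look.py scene 270 140 70 70 9 s7; python3 look.py top 220 110 80 100 6 t7; python3 chk.py;python3 -c "
from plan import *
R,up,n=placeR()
rel(LP-up*.004+n*.0,R)"
```

```text
5.3 [0.63773207 0.001822   0.13834213] [-179.98   32.11  175.63] [-0.6 -0.2  0.9] 0.00746469793681154
[301.69130393 181.7217919 ]
5.35 [0.63770817 0.00183174 0.13832442] [-179.98   32.1   175.62] [-0.2 -1.   0.3] 0.007036728366052825
[262.73346851 159.47039952]
0.235 [array([236., 152.]), array([282., 155.])] [260. 150.]
0.2 [array([233., 239.]), array([278., 242.])] [257. 236.]
0.014 [array([275., 268.]), array([260., 267.]), array([246., 266.])]
0.025 [array([276., 241.]), array([261., 240.]), array([246., 240.])]
0.036 [array([277., 214.]), array([262., 213.]), array([247., 212.])]
t 5.35 off [-0.0001  0.0025  0.0018] turn [-0.1  0.1 -0.1]
```

View pics/s7.png

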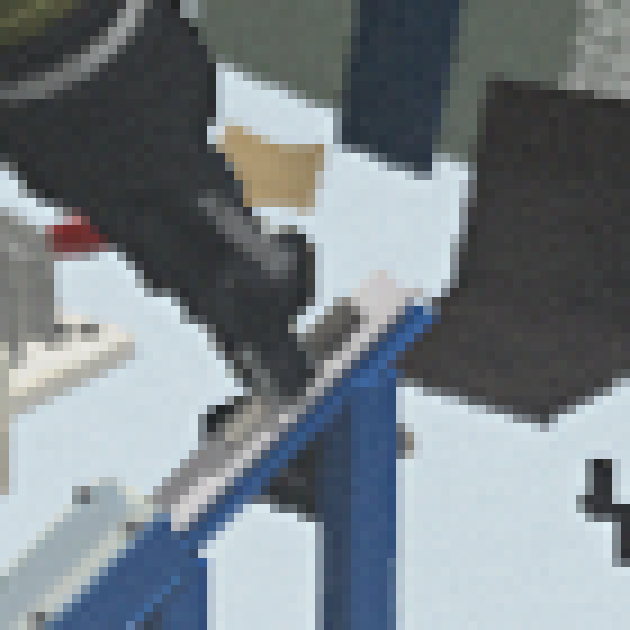

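View pics/t7.png

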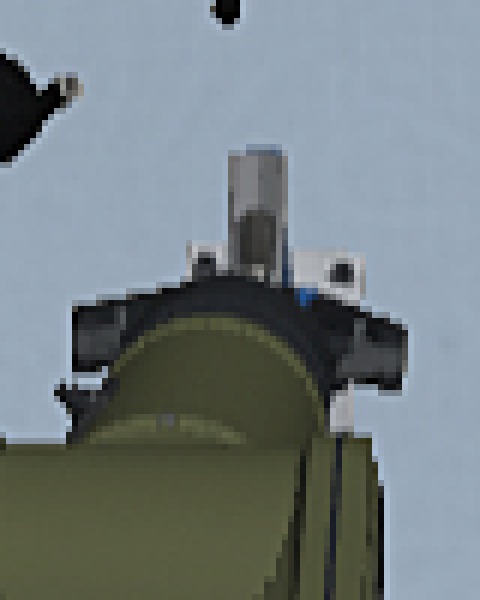

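Emit:
{"name": "send_rows", "arguments": {
  "deltas": [
    {"jaw": 0.03, "offset": [0, 0, 0], "turn": [0, 0, 0]},
    {"jaw": 0.03, "offset": [0, 0, 0], "turn": [0, 0, 0]},
    {"jaw": 0.03, "offset": [0, 0, 0], "turn": [0, 0, 0]},
    {"jaw": 0.03, "offset": [0, 0, -0.01], "turn": [0, 0, 0]},
    {"jaw": 0.035, "offset": [0, 0, -0.03], "turn": [0, 0, 0]},
    {"jaw": 0.04, "offset": [0, 0, -0.06], "turn": [0, 0, 0]},
    {"jaw": 0.045, "offset": [0, 0, -0.07], "turn": [0, 0, 0]},
    {"jaw": 0.045, "offset": [0, 0, -0.07], "turn": [0, 0, 0]}
  ]
}}

```text
time_s: 6.02
tcp_pos: [0.6008, 0.0049, 0.201]
tcp_rot: [-180.0, 32.4, 175.6]
ft_force: [-0.0, -0.5, -0.2]
grip_width: 0.045
```

```bash
sed -i 's/^CY=.*/CY=-4.35; LP=np.array([.6421,.0016,.139])/' plan.py
python3 look.py scene 240 140 100 100 6 s8; python3 look.py top 220 110 80 130 4 t8; python3 -c "
from plan import *
rel(*grasp('b',.09));p,R,s=cur();print(s['q'])"
```

```text
6.0667 [0.60099979 0.00484067 0.19964223] [-179.99   32.32  175.63] [ 0.3 -0.2 -1.1] 0.04507711692794553
[291.99957099 165.98502567]
6.1167 [0.60079829 0.00481386 0.19838765] [-179.98   32.21  175.64] [-0.1 -0.2  0.1] 0.045194064753887916
[260.47542255 165.83641294]
t 6.12 off [ 0.1386 -0.2321  0.0408] turn [ -9.1  31.3 -31.3]
[ -3.16289214   9.80215408 112.86447089  -1.54224157  25.1416071
 -87.58759802]
```

View pics/s8.png

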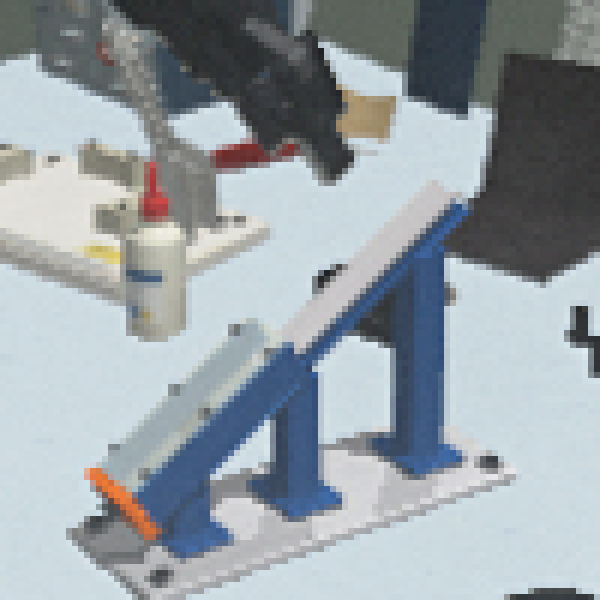

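View pics/t8.png

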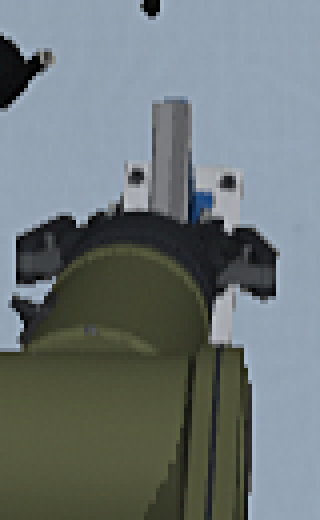

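```bash
python3 -c "
from plan import *
rel(*grasp('b',.12))"
```

```text
t 6.12 off [ 0.1226 -0.2321  0.0155] turn [ -9.1  31.3 -31.3]
```

Emit:
{"name": "send_rows", "arguments": {
  "deltas": [
    {"jaw": 0.045, "offset": [0.015, -0.029, 0.002], "turn": [-1.1, 3.9, -3.9]},
    {"jaw": 0.045, "offset": [0.031, -0.058, 0.004], "turn": [-2.3, 7.8, -7.8]},
    {"jaw": 0.045, "offset": [0.046, -0.087, 0.006], "turn": [-3.4, 11.7, -11.7]},
    {"jaw": 0.045, "offset": [0.061, -0.116, 0.008], "turn": [-4.5, 15.6, -15.6]},
    {"jaw": 0.045, "offset": [0.077, -0.145, 0.01], "turn": [-5.7, 19.6, -19.6]},
    {"jaw": 0.045, "offset": [0.092, -0.174, 0.012], "turn": [-6.8, 23.5, -23.5]},
    {"jaw": 0.045, "offset": [0.107, -0.203, 0.014], "turn": [-8, 27.4, -27.4]},
    {"jaw": 0.045, "offset": [0.1226, -0.232, 0.0155], "turn": [-9.1, 31.3, -31.3]},
    {"jaw": 0.045, "offset": [0.133, -0.232, 0.032], "turn": [-9.1, 31.3, -31.3]},
    {"jaw": 0.045, "offset": [0.1386, -0.232, 0.041], "turn": [-9.1, 31.3, -31.3]},
    {"jaw": 0.045, "offset": [0.1386, -0.232, 0.041], "turn": [-9.1, 31.3, -31.3]},
    {"jaw": 0.045, "offset": [0.1386, -0.232, 0.041], "turn": [-9.1, 31.3, -31.3]}
  ]
}}

```text
time_s: 7.12
tcp_pos: [0.4867, -0.219, 0.0874]
tcp_rot: [179.7, -0.2, -152.2]
ft_force: [0.4, -0.3, 0.2]
grip_width: 0.045
```

```bash

python3 look.py scene 260 200 100 100 6 s9; python3 look.py top 220 110 160 150 5 t9; python3 -c "
from plan import *
rel(*grasp('b',.03));p,R,s=cur();print(s['q'])"
```

```text
7.1667 [ 0.48744809 -0.21913423  0.08837996] [ 1.7983e+02 -9.0000e-02 -1.5220e+02] [ 0.2 -0.6  0.5] 0.04509105130899876
[313.16041785 241.52417004]
7.2167 [ 0.4878607  -0.21922193  0.08909578] [ 1.7990e+02 -4.0000e-02 -1.5218e+02] [ 0.3  0.7 -0.3] 0.04499946667142652
[352.52502154 221.91357289]
t 7.22 off [ 0.     -0.0002  0.0591] turn [ 0.1 -0.   0. ]
[-2.87379169e+01  2.30622435e+01  1.01596176e+02  2.72400607e-02
  5.54431995e+01 -1.46569187e+02]
```

View pics/s9.png

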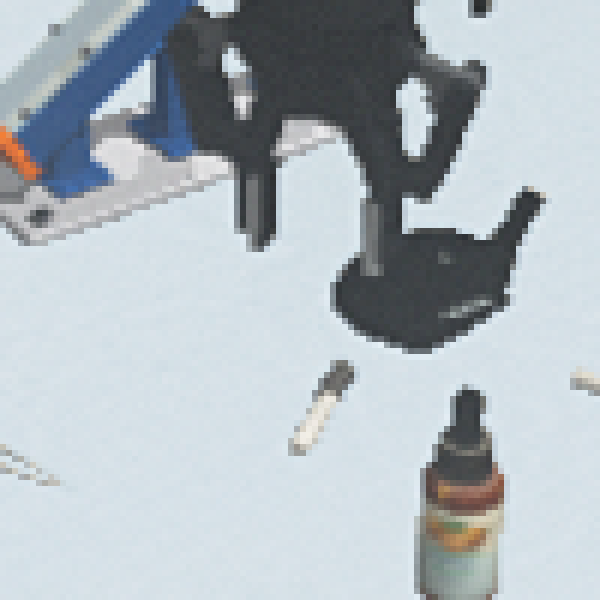

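View pics/t9.png

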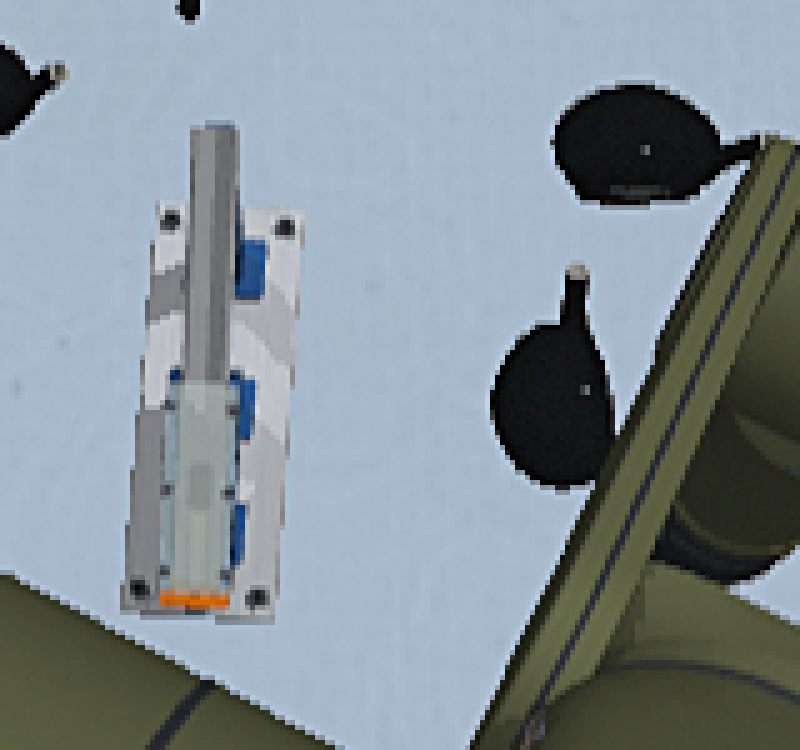

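Emit:
{"name": "send_rows", "arguments": {
  "deltas": [
    {"jaw": 0.045, "offset": [0, 0, 0.02], "turn": [0, 0, 0]},
    {"jaw": 0.045, "offset": [0, 0, 0.04], "turn": [0, 0, 0]},
    {"jaw": 0.045, "offset": [0, 0, 0.055], "turn": [0, 0, 0]},
    {"jaw": 0.045, "offset": [0, 0, 0.065], "turn": [0, 0, 0]},
    {"jaw": 0.045, "offset": [0, 0, 0.065], "turn": [0, 0, 0]},
    {"jaw": 0.045, "offset": [0, 0, 0.065], "turn": [0, 0, 0]}
  ]
}}

```text
time_s: 7.72
tcp_pos: [0.4877, -0.2191, 0.0246]
tcp_rot: [179.9, -0.0, -152.2]
ft_force: [0.6, 0.1, 0.1]
grip_width: 0.0448
```

```bash

python3 look.py scene 260 200 100 100 6 s10; python3 -c "
from plan import *
rel(*grasp('b',.0025));p,R,s=cur();print(s['q'])"
```

```text
7.7667 [ 0.48817344 -0.21938016  0.02505405] [ 1.7998e+02  1.0000e-02 -1.5218e+02] [-0.2 -0.1  0.6] 0.045208025963029086
[312.82547541 261.50352582]
t 7.77 off [0.0003 0.0001 0.0226] turn [0. 0. 0.]
[-2.87349289e+01  2.82348986e+01  1.05149971e+02  2.74243661e-02
  4.66280033e+01 -1.46572458e+02]
```

View pics/s10.png

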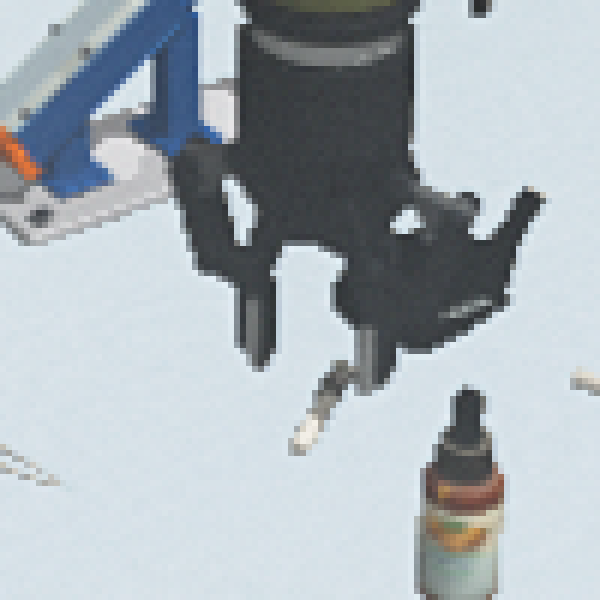

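Emit:
{"name": "send_rows", "arguments": {
  "deltas": [
    {"jaw": 0.045, "offset": [0.001, 0, 0.012], "turn": [0, 0, 0]},
    {"jaw": 0.045, "offset": [0.001, 0, 0.0222], "turn": [0, 0, 0]},
    {"jaw": 0.045, "offset": [0.001, 0, 0.0222], "turn": [0, 0, 0]},
    {"jaw": 0.0, "offset": [0.001, 0, 0.0222], "turn": [0, 0, 0]},
    {"jaw": 0.0, "offset": [0.001, 0, 0.0222], "turn": [0, 0, 0]},
    {"jaw": 0.0, "offset": [0.001, 0, 0.0222], "turn": [0, 0, 0]},
    {"jaw": 0.0, "offset": [0.001, 0, 0.0222], "turn": [0, 0, 0]},
    {"jaw": 0.0, "offset": [0.001, 0, 0.0222], "turn": [0, 0, 0]},
    {"jaw": 0.0, "offset": [0.001, 0, 0.0222], "turn": [0, 0, 0]},
    {"jaw": 0.0, "offset": [0.001, 0, 0.0222], "turn": [0, 0, 0]}
  ]
}}

```text
time_s: 8.6
tcp_pos: [0.487, -0.2199, 0.0027]
tcp_rot: [180.0, 0.0, -152.2]
ft_force: [-0.1, 1.0, 5.3]
grip_width: 0.0073
```

```bash

python3 look.py scene 260 200 100 100 6 s11
```

```text
8.65 [ 0.48704848 -0.21989881  0.0027024 ] [ 1.7998e+02  1.0000e-02 -1.5220e+02] [-0.2 -0.7  5.8] 0.007752427655950271
[312.43801436 268.57452848]
```

View pics/s11.png

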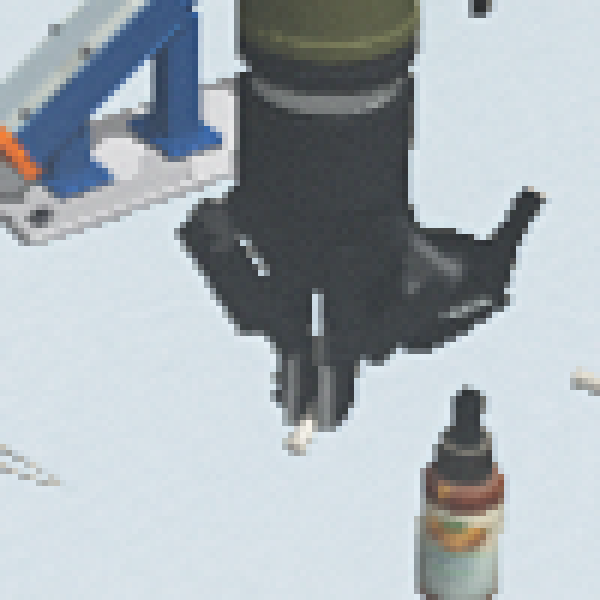

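Emit:
{"name": "send_rows", "arguments": {
  "deltas": [
    {"jaw": 0.0, "offset": [0, 0, -0.02], "turn": [0, 0, 0]},
    {"jaw": 0.0, "offset": [0, 0, -0.05], "turn": [0, 0, 0]},
    {"jaw": 0.0, "offset": [0, 0, -0.09], "turn": [0, 0, 0]},
    {"jaw": 0.0, "offset": [0, 0, -0.13], "turn": [0, 0, 0]},
    {"jaw": 0.0, "offset": [0, 0, -0.17], "turn": [0, 0, 0]},
    {"jaw": 0.0, "offset": [0, 0, -0.19], "turn": [0, 0, 0]},
    {"jaw": 0.0, "offset": [0, 0, -0.19], "turn": [0, 0, 0]}
  ]
}}

```text
time_s: 9.23
tcp_pos: [0.49, -0.2215, 0.1976]
tcp_rot: [-179.6, 0.3, -152.2]
ft_force: [0.3, -0.7, -0.1]
grip_width: 0.0076
```

```bash

python3 look.py scene 260 130 100 100 6 s12; python3 -c "
from plan import *
R,up,n=placeR()
rel(LP-up*.004+n*.06,R);rel(LP-up*.004+n*.0,R)"
```

```text
9.2833 [ 0.48843734 -0.22071985  0.1948476 ] [-1.7978e+02  1.7000e-01 -1.5220e+02] [ 0.6 -0.1 -1. ] 0.007415014333826059
[314.96660292 205.43466121]
t 9.28 off [-0.2098  0.1437  0.0072] turn [  8.8 -30.9  31.3]
t 9.28 off [-0.2366  0.127   0.0582] turn [  8.8 -30.9  31.3]
```

View pics/s12.png

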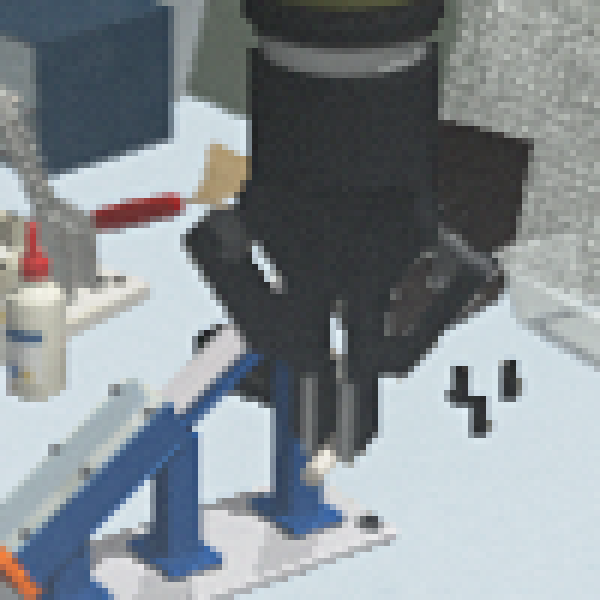

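Emit:
{"name": "send_rows", "arguments": {
  "deltas": [
    {"jaw": 0.0, "offset": [-0.026, 0.018, 0.001], "turn": [1.1, -3.9, 3.9]},
    {"jaw": 0.0, "offset": [-0.052, 0.036, 0.002], "turn": [2.2, -7.8, 7.8]},
    {"jaw": 0.0, "offset": [-0.079, 0.054, 0.003], "turn": [3.3, -11.6, 11.7]},
    {"jaw": 0.0, "offset": [-0.105, 0.072, 0.004], "turn": [4.4, -15.5, 15.6]},
    {"jaw": 0.0, "offset": [-0.131, 0.09, 0.005], "turn": [5.5, -19.3, 19.6]},
    {"jaw": 0.0, "offset": [-0.157, 0.108, 0.006], "turn": [6.6, -23.2, 23.5]},
    {"jaw": 0.0, "offset": [-0.184, 0.126, 0.007], "turn": [7.7, -27, 27.4]},
    {"jaw": 0.0, "offset": [-0.21, 0.1437, 0.0072], "turn": [8.8, -30.9, 31.3]},
    {"jaw": 0.0, "offset": [-0.21, 0.1437, 0.0072], "turn": [8.8, -30.9, 31.3]},
    {"jaw": 0.0, "offset": [-0.21, 0.1437, 0.0072], "turn": [8.8, -30.9, 31.3]},
    {"jaw": 0.0, "offset": [-0.21, 0.1437, 0.0072], "turn": [8.8, -30.9, 31.3]}
  ]
}}

```text
time_s: 10.2
tcp_pos: [0.6037, 0.0061, 0.1825]
tcp_rot: [179.9, 31.3, 175.8]
ft_force: [0.1, -0.6, -0.8]
grip_width: 0.0072
```

```bash
python3 look.py top 220 110 80 100 6 t13; python3 chk.py; python3 -c "
from plan import *
R,up,n=placeR()
rel(LP-up*.004+n*.02,R);rel(LP-up*.004+n*.002,R)"
```

```text
10.25 [0.60446225 0.00524545 0.18329653] [179.86  31.44 175.68] [ 0.3  0.3 -0.2] 0.007549149774920799
[260.57855401 166.45360615]
0.235 [array([242., 153.]), array([288., 155.])] [267. 151.]
0.2 [array([239., 239.]), array([284., 242.])] [263. 236.]
0.014 [array([263., 308.]), array([247., 308.]), array([232., 307.])]
0.025 [array([264., 280.]), array([248., 279.]), array([233., 278.])]
0.036 [array([265., 252.]), array([249., 251.]), array([234., 250.])]
t 10.25 off [-0.005  -0.0009  0.0376] turn [ 0.2 -0.6  0. ]
t 10.25 off [-0.0051 -0.0009  0.0555] turn [ 0.2 -0.6  0. ]
```

View pics/t13.png

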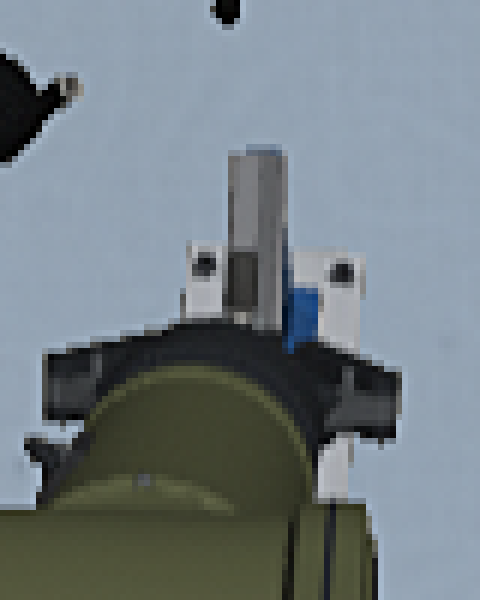

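Same picture as with the first pin (black end centred near (243,275) of the crop, held above the groove). Descend to the same height.

Emit:
{"name": "send_rows", "arguments": {
  "deltas": [
    {"jaw": 0.0, "offset": [-0.005, -0.001, 0.015], "turn": [0.2, -0.6, 0]},
    {"jaw": 0.0, "offset": [-0.005, -0.001, 0.03], "turn": [0.2, -0.6, 0]},
    {"jaw": 0.0, "offset": [-0.005, -0.001, 0.04], "turn": [0.2, -0.6, 0]},
    {"jaw": 0.0, "offset": [-0.005, -0.001, 0.047], "turn": [0.2, -0.6, 0]},
    {"jaw": 0.0, "offset": [-0.005, -0.001, 0.052], "turn": [0.2, -0.6, 0]},
    {"jaw": 0.0, "offset": [-0.005, -0.001, 0.054], "turn": [0.2, -0.6, 0]},
    {"jaw": 0.0, "offset": [-0.005, -0.001, 0.054], "turn": [0.2, -0.6, 0]},
    {"jaw": 0.0, "offset": [-0.005, -0.001, 0.054], "turn": [0.2, -0.6, 0]}
  ]
}}

```text
time_s: 10.92
tcp_pos: [0.6379, 0.0017, 0.1418]
tcp_rot: [-180.0, 32.2, 175.6]
ft_force: [-0.1, -0.3, -0.3]
grip_width: 0.0073
```

```bash
python3 look.py top 220 110 80 100 6 t14;python3 look.py scene 270 140 70 70 9 s14; python3 -c "
from plan import *
R,up,n=placeR()
rel(LP-up*.004+n*.002,R)"
```

```text
10.9667 [0.63792597 0.00181663 0.1420319 ] [-179.97   32.27  175.6 ] [-0.2 -0.   0.4] 0.007609559834296774
[262.67805985 158.86783572]
11.0167 [0.63796042 0.00191675 0.14215662] [-179.97   32.28  175.61] [-1.7 -0.4  0.1] 0.007441730972105397
[301.74281208 180.5713032 ]
t 11.02 off [ 0.0022 -0.      0.0029] turn [-0.1  0.3 -0. ]
```

View pics/t14.png

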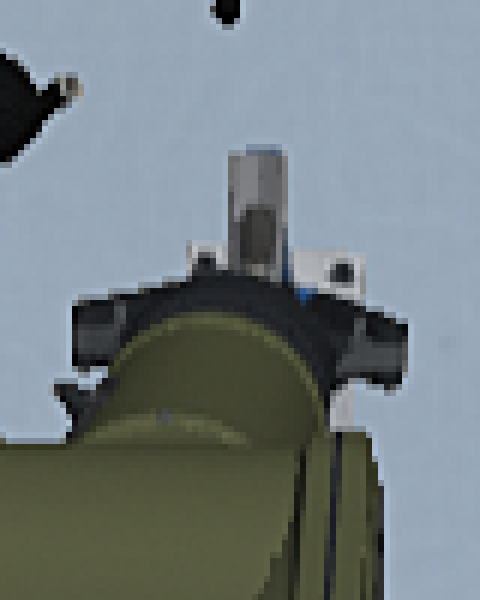

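View pics/s14.png

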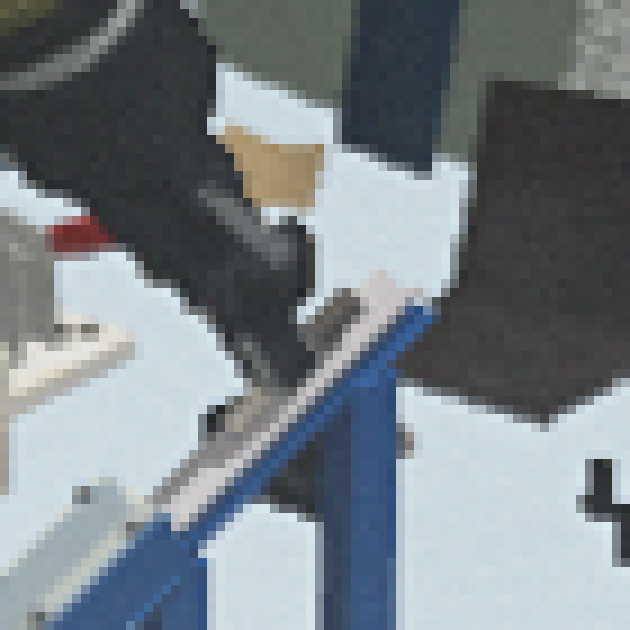

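Pin centred (258,235) over the V line at 258. Lower the last 3 mm, release, retreat.

Emit:
{"name": "send_rows", "arguments": {
  "deltas": [
    {"jaw": 0.0, "offset": [0.002, 0, 0.002], "turn": [0, 0.2, 0]},
    {"jaw": 0.0, "offset": [0.002, 0, 0.003], "turn": [0, 0.2, 0]},
    {"jaw": 0.0, "offset": [0.002, 0, 0.003], "turn": [0, 0.2, 0]},
    {"jaw": 0.0, "offset": [0.002, 0, 0.003], "turn": [0, 0.2, 0]},
    {"jaw": 0.03, "offset": [0.002, 0, 0.003], "turn": [0, 0.2, 0]},
    {"jaw": 0.03, "offset": [0.002, 0, 0.003], "turn": [0, 0.2, 0]},
    {"jaw": 0.03, "offset": [0.002, 0, 0.003], "turn": [0, 0.2, 0]},
    {"jaw": 0.03, "offset": [0.002, 0, -0.01], "turn": [0, 0.2, 0]},
    {"jaw": 0.035, "offset": [0.002, 0, -0.03], "turn": [0, 0.2, 0]},
    {"jaw": 0.04, "offset": [0.002, 0, -0.06], "turn": [0, 0.2, 0]},
    {"jaw": 0.045, "offset": [0.002, 0, -0.07], "turn": [0, 0.2, 0]},
    {"jaw": 0.045, "offset": [0.002, 0, -0.07], "turn": [0, 0.2, 0]}
  ]
}}

```text
time_s: 12.02
tcp_pos: [0.5996, 0.005, 0.2026]
tcp_rot: [-180.0, 32.3, 175.6]
ft_force: [0.3, -0.5, 0.5]
grip_width: 0.0451
```

```bash
python3 look.py scene 240 140 100 100 6 s15; python3 -c "
from plan import *
rel(*grasp('c',.14));rel(*grasp('c',.09))"
```

```text
12.0667 [0.59958624 0.00493635 0.20126291] [-179.98   32.23  175.6 ] [ 0.4 -0.1 -0.1] 0.04528614003977991
[291.61644859 165.58786122]
t 12.07 off [ 0.0078 -0.3028  0.0676] turn [18.6 28.5 64.6]
t 12.07 off [ 0.0345 -0.3028  0.1099] turn [18.6 28.5 64.6]
```

View pics/s15.png

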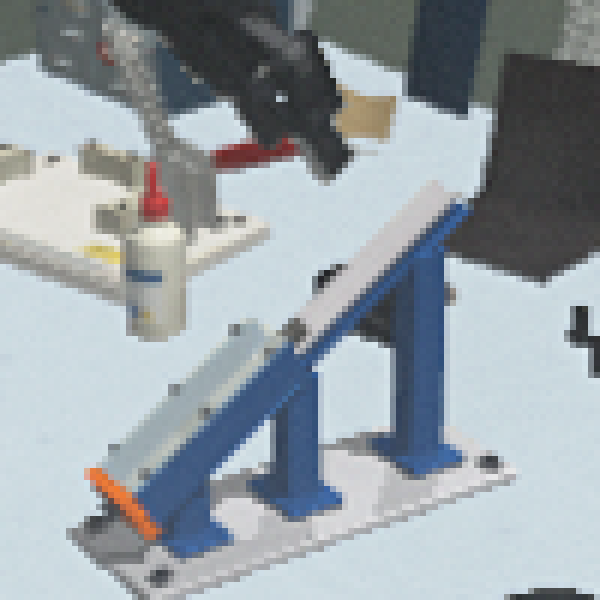

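Emit:
{"name": "send_rows", "arguments": {
  "deltas": [
    {"jaw": 0.045, "offset": [0.0007, -0.0275, 0.006], "turn": [1.7, 2.6, 5.9]},
    {"jaw": 0.045, "offset": [0.0014, -0.055, 0.012], "turn": [3.4, 5.2, 11.7]},
    {"jaw": 0.045, "offset": [0.002, -0.0826, 0.018], "turn": [5.1, 7.8, 17.6]},
    {"jaw": 0.045, "offset": [0.0028, -0.11, 0.0246], "turn": [6.8, 10.4, 23.5]},
    {"jaw": 0.045, "offset": [0.0035, -0.1376, 0.031], "turn": [8.5, 13, 29.4]},
    {"jaw": 0.045, "offset": [0.0043, -0.165, 0.037], "turn": [10.1, 15.5, 35.2]},
    {"jaw": 0.045, "offset": [0.005, -0.1927, 0.043], "turn": [11.8, 18.1, 41.1]},
    {"jaw": 0.045, "offset": [0.0057, -0.22, 0.049], "turn": [13.5, 20.7, 47]},
    {"jaw": 0.045, "offset": [0.0064, -0.2477, 0.055], "turn": [15.2, 23.3, 52.9]},
    {"jaw": 0.045, "offset": [0.007, -0.275, 0.061], "turn": [16.9, 25.9, 58.7]},
    {"jaw": 0.045, "offset": [0.0078, -0.3028, 0.0676], "turn": [18.6, 28.5, 64.6]},
    {"jaw": 0.045, "offset": [0.0078, -0.3028, 0.0676], "turn": [18.6, 28.5, 64.6]}
  ]
}}

```text
time_s: 13.07
tcp_pos: [0.6065, -0.3064, 0.1342]
tcp_rot: [-179.7, -0.0, 108.7]
ft_force: [1.1, -0.6, 0.7]
grip_width: 0.0453
```

```bash
python3 -c "
from plan import *
rel(*grasp('c',.03));p,R,s=cur();print(p,s['q'],s['dq'])"
```

```text
t 13.07 off [0.007  0.002  0.1042] turn [-0.3 -0.  -0.5]
[ 0.60653581 -0.30642349  0.13420099] [-30.2561351   30.25330669  79.77173788  -0.20833443  70.19600508
 -48.89636432] [ 2.88107126 -3.22365586  5.27619693  2.64670073 -1.87897139 -4.40066135]
```

Emit:
{"name": "send_rows", "arguments": {
  "deltas": [
    {"jaw": 0.045, "offset": [0, 0, 0.025], "turn": [0, 0, 0]},
    {"jaw": 0.045, "offset": [0, 0, 0.05], "turn": [0, 0, 0]},
    {"jaw": 0.045, "offset": [0, 0, 0.075], "turn": [0, 0, 0]},
    {"jaw": 0.045, "offset": [0, 0, 0.095], "turn": [0, 0, 0]},
    {"jaw": 0.045, "offset": [0, 0, 0.105], "turn": [0, 0, 0]},
    {"jaw": 0.045, "offset": [0, 0, 0.105], "turn": [0, 0, 0]},
    {"jaw": 0.045, "offset": [0, 0, 0.105], "turn": [0, 0, 0]},
    {"jaw": 0.045, "offset": [0, 0, 0.105], "turn": [0, 0, 0]}
  ]
}}

```text
time_s: 13.73
tcp_pos: [0.6057, -0.2996, 0.0342]
tcp_rot: [-179.9, -0.0, 109.2]
ft_force: [-0.6, -0.8, 1.6]
grip_width: 0.0451
```

```bash
python3 look.py scene 310 200 100 100 6 s16; python3 look.py top 220 110 160 150 5 t16;python3 -c "
from plan import *
rel(*grasp('c',.0025));p,R,s=cur();print(s['q'])
p,_=grasp('c',.0055);print((proj('scene',p)-[310,200])*6+3)"
```

```text
13.7833 [ 0.60588485 -0.29977573  0.03479739] [-1.7997e+02  4.0000e-02  1.0918e+02] [ 0.3 -0.2 -0.2] 0.044922271405948636
[365.69792114 255.95783454]
13.8333 [ 0.6059197  -0.29980042  0.0350788 ] [-1.7999e+02  6.0000e-02  1.0917e+02] [ 0.1 -0.1  0.4] 0.04523678498946487
[376.42996443 182.15904449]
t 13.83 off [ 0.0007 -0.      0.0326] turn [-0.   0.1 -0. ]
[-2.98793882e+01  3.56525097e+01  8.59368651e+01 -5.35103213e-02
  5.83736274e+01 -4.90261584e+01]
[330.60459864 392.1327573 ]
```

View pics/s16.png

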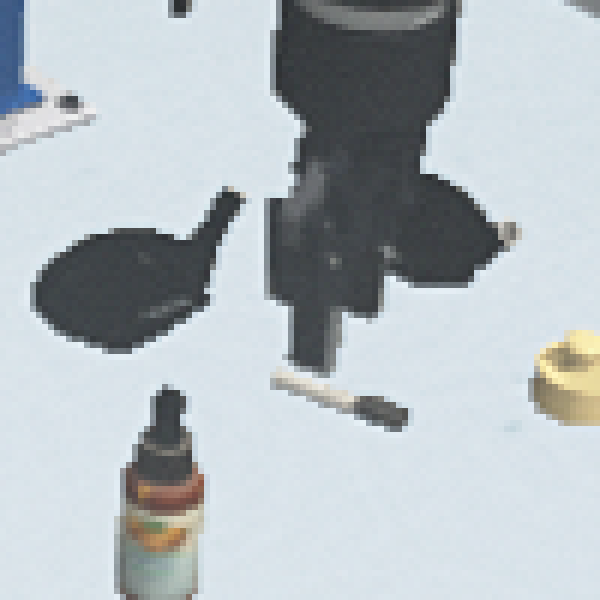

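View pics/t16.png

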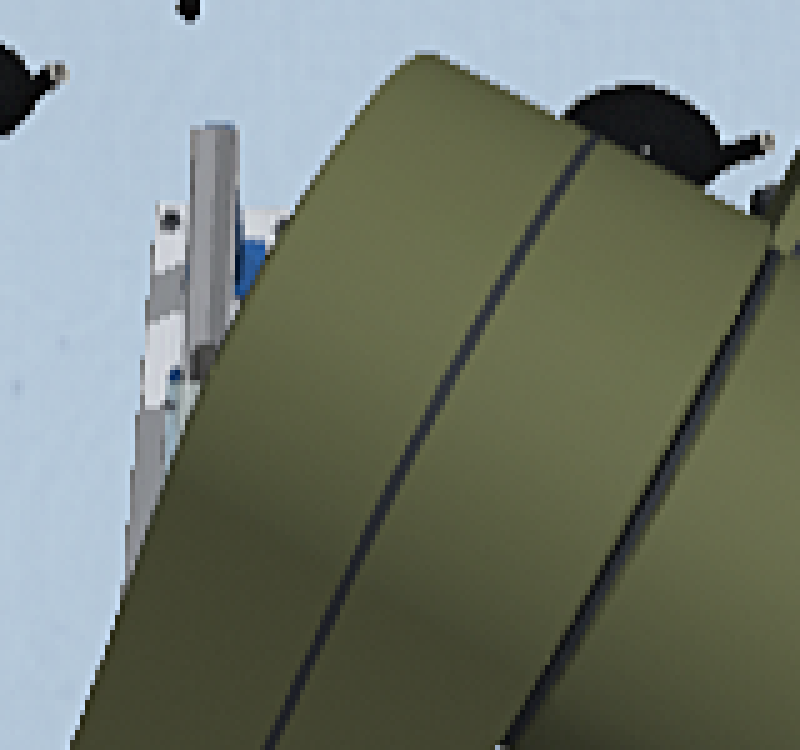

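Emit:
{"name": "send_rows", "arguments": {
  "deltas": [
    {"jaw": 0.045, "offset": [0.0005, 0, 0.012], "turn": [0, 0, 0]},
    {"jaw": 0.045, "offset": [0.0005, 0, 0.025], "turn": [0, 0, 0]},
    {"jaw": 0.045, "offset": [0.0005, 0, 0.032], "turn": [0, 0, 0]},
    {"jaw": 0.045, "offset": [0.0005, 0, 0.032], "turn": [0, 0, 0]},
    {"jaw": 0.0, "offset": [0.0005, 0, 0.032], "turn": [0, 0, 0]},
    {"jaw": 0.0, "offset": [0.0005, 0, 0.032], "turn": [0, 0, 0]},
    {"jaw": 0.0, "offset": [0.0005, 0, 0.032], "turn": [0, 0, 0]},
    {"jaw": 0.0, "offset": [0.0005, 0, 0.032], "turn": [0, 0, 0]},
    {"jaw": 0.0, "offset": [0.0005, 0, 0.032], "turn": [0, 0, 0]},
    {"jaw": 0.0, "offset": [0.0005, 0, 0.032], "turn": [0, 0, 0]},
    {"jaw": 0.0, "offset": [0.0005, 0, 0.032], "turn": [0, 0, 0]}
  ]
}}

```text
time_s: 14.75
tcp_pos: [0.6046, -0.2989, 0.0018]
tcp_rot: [-179.9, -0.1, 109.2]
ft_force: [0.3, -0.2, 0.4]
grip_width: 0.0074
```

```bash
python3 look.py scene 310 200 100 100 6 s17
```

```text
14.8 [ 0.60459806 -0.29885281  0.00181323] [-1.7989e+02 -5.0000e-02  1.0916e+02] [-0.6  0.2  1.7] 0.007529187663066253
[364.11633303 266.05446422]
```

View pics/s17.png

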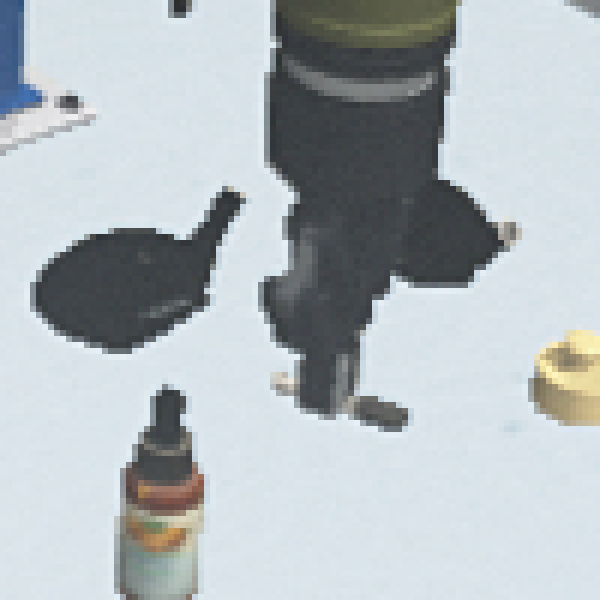

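Emit:
{"name": "send_rows", "arguments": {
  "deltas": [
    {"jaw": 0.0, "offset": [0, 0, -0.02], "turn": [0, 0, 0]},
    {"jaw": 0.0, "offset": [0, 0, -0.05], "turn": [0, 0, 0]},
    {"jaw": 0.0, "offset": [0, 0, -0.09], "turn": [0, 0, 0]},
    {"jaw": 0.0, "offset": [0, 0, -0.13], "turn": [0, 0, 0]},
    {"jaw": 0.0, "offset": [0, 0, -0.17], "turn": [0, 0, 0]},
    {"jaw": 0.0, "offset": [0, 0, -0.2], "turn": [0, 0, 0]},
    {"jaw": 0.0, "offset": [0, 0, -0.21], "turn": [0, 0, 0]},
    {"jaw": 0.0, "offset": [0, 0, -0.21], "turn": [0, 0, 0]},
    {"jaw": 0.0, "offset": [0, 0, -0.21], "turn": [0, 0, 0]}
  ]
}}

```text
time_s: 15.55
tcp_pos: [0.6045, -0.2986, 0.211]
tcp_rot: [-179.9, -0.1, 109.2]
ft_force: [-0.8, 0.4, -1.2]
grip_width: 0.0073
```

```bash
python3 look.py scene 310 120 100 100 6 s18;python3 -c "
from plan import *
R,up,n=placeR()
rel(LP-up*.004+n*.06,R)
p=LP-up*.004+n*.06;print(p)"
```

```text
15.6 [ 0.6036975  -0.29811913  0.20936789] [-179.73   -0.24  109.16] [-0.6  0.1 -0.5] 0.007693556888851827
[370.39580641 197.79108203]
t 15.6 off [0.2845 0.1025 0.0223] turn [-18.6 -28.7 -64.7]
[0.60701402 0.00426892 0.18776321]
```

View pics/s18.png

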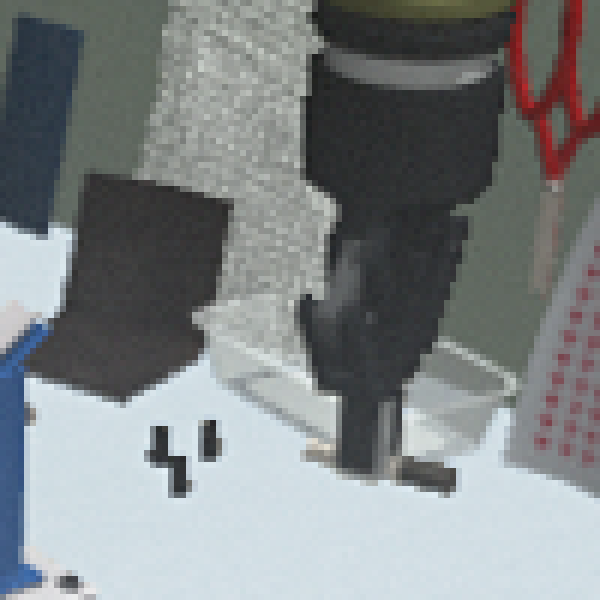

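Emit:
{"name": "send_rows", "arguments": {
  "deltas": [
    {"jaw": 0.0, "offset": [0.026, 0.0093, 0.002], "turn": [-1.7, -2.6, -5.9]},
    {"jaw": 0.0, "offset": [0.0517, 0.0186, 0.004], "turn": [-3.4, -5.2, -11.8]},
    {"jaw": 0.0, "offset": [0.0776, 0.028, 0.006], "turn": [-5.1, -7.8, -17.6]},
    {"jaw": 0.0, "offset": [0.1035, 0.0373, 0.008], "turn": [-6.8, -10.4, -23.5]},
    {"jaw": 0.0, "offset": [0.129, 0.0466, 0.01], "turn": [-8.5, -13, -29.4]},
    {"jaw": 0.0, "offset": [0.155, 0.056, 0.012], "turn": [-10.1, -15.7, -35.3]},
    {"jaw": 0.0, "offset": [0.181, 0.065, 0.014], "turn": [-11.8, -18.3, -41.2]},
    {"jaw": 0.0, "offset": [0.207, 0.0745, 0.016], "turn": [-13.5, -20.9, -47]},
    {"jaw": 0.0, "offset": [0.2328, 0.084, 0.018], "turn": [-15.2, -23.5, -52.9]},
    {"jaw": 0.0, "offset": [0.2586, 0.093, 0.02], "turn": [-16.9, -26.1, -58.8]},
    {"jaw": 0.0, "offset": [0.2845, 0.1025, 0.022], "turn": [-18.6, -28.7, -64.7]},
    {"jaw": 0.0, "offset": [0.2845, 0.1025, 0.022], "turn": [-18.6, -28.7, -64.7]}
  ]
}}

```text
time_s: 16.6
tcp_pos: [0.6019, 0.007, 0.1835]
tcp_rot: [-179.8, 31.6, 176.2]
ft_force: [-1.1, 0.1, -0.6]
grip_width: 0.0075
```

Emit:
{"name": "send_rows", "arguments": {
  "deltas": [
    {"jaw": 0.0, "offset": [0, 0, 0], "turn": [0, 0, 0]},
    {"jaw": 0.0, "offset": [0, 0, 0], "turn": [0, 0, 0]}
  ]
}}

```text
time_s: 16.77
tcp_pos: [0.6074, 0.0036, 0.1876]
tcp_rot: [-179.8, 32.0, 175.7]
ft_force: [-0.9, 0.1, 0.1]
grip_width: 0.0075
```

```bash
python3 look.py top 220 110 80 100 6 t19; python3 chk.py; python3 -c "
from plan import *
R,up,n=placeR()
rel(LP-up*.004+n*.02,R);rel(LP-up*.004+n*.0045,R)"
```

```text
16.8167 [0.60824716 0.00311215 0.18846403] [-179.82   32.08  175.71] [ 0.1 -0.4 -0.6] 0.007494017173402578
[261.39028163 164.15841187]
0.235 [array([242., 153.]), array([288., 155.])] [267. 151.]
0.2 [array([239., 239.]), array([284., 242.])] [263. 236.]
0.014 [array([268., 295.]), array([252., 294.]), array([236., 293.])]
0.025 [array([269., 266.]), array([253., 265.]), array([237., 264.])]
0.036 [array([270., 237.]), array([254., 237.]), array([238., 236.])]
t 16.82 off [0.0015 0.0012 0.0399] turn [-0.1  0.1  0. ]
t 16.82 off [0.0016 0.0012 0.0554] turn [-0.1  0.1  0. ]
```

View pics/t19.png

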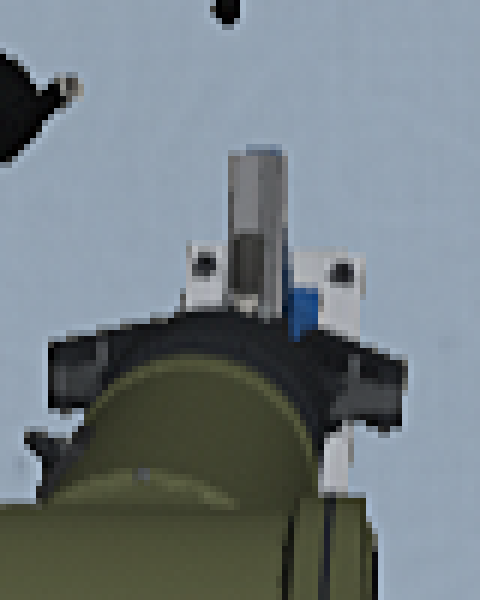

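Emit:
{"name": "send_rows", "arguments": {
  "deltas": [
    {"jaw": 0.0, "offset": [0.0015, 0.0007, 0.015], "turn": [0, 0, 0]},
    {"jaw": 0.0, "offset": [0.0015, 0.0007, 0.03], "turn": [0, 0, 0]},
    {"jaw": 0.0, "offset": [0.0015, 0.0007, 0.042], "turn": [0, 0, 0]},
    {"jaw": 0.0, "offset": [0.0015, 0.0007, 0.05], "turn": [0, 0, 0]},
    {"jaw": 0.0, "offset": [0.0015, 0.0007, 0.054], "turn": [0, 0, 0]},
    {"jaw": 0.0, "offset": [0.0015, 0.0007, 0.054], "turn": [0, 0, 0]},
    {"jaw": 0.0, "offset": [0.0015, 0.0007, 0.054], "turn": [0, 0, 0]},
    {"jaw": 0.0, "offset": [0.0015, 0.0007, 0.054], "turn": [0, 0, 0]}
  ]
}}

```text
time_s: 17.48
tcp_pos: [0.6358, 0.0019, 0.1436]
tcp_rot: [-179.8, 32.2, 175.8]
ft_force: [-0.0, -0.5, -0.5]
grip_width: 0.0075
```

```bash
python3 look.py top 220 110 80 100 6 t20;python3 look.py scene 270 140 70 70 9 s20; python3 -c "
from plan import *
R,up,n=placeR()
rel(LP-up*.004+n*.0015,R)"
```

```text
17.5333 [0.63585089 0.00203664 0.14375067] [-179.82   32.24  175.76] [-0.3 -0.7 -1. ] 0.007569977946102519
[262.56481402 159.43444896]
17.5833 [0.63582415 0.00206809 0.1438289 ] [-179.82   32.25  175.77] [ 0.1  0.6 -0.7] 0.007327921054146066
[301.19491959 180.24396661]
t 17.58 off [0.0012 0.     0.0059] turn [-0.1  0.2  0.1]
```

View pics/t20.png

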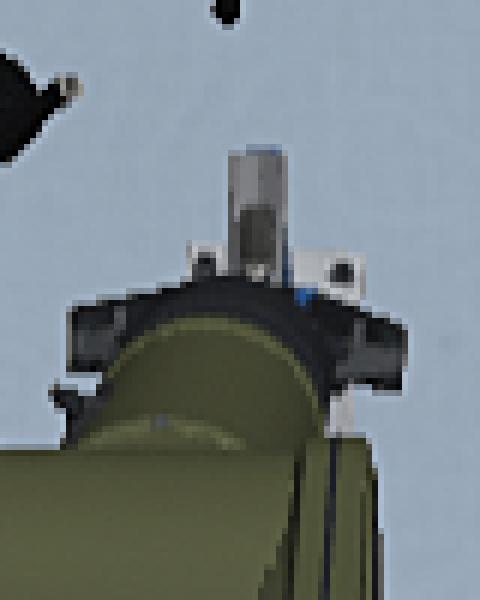

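View pics/s20.png

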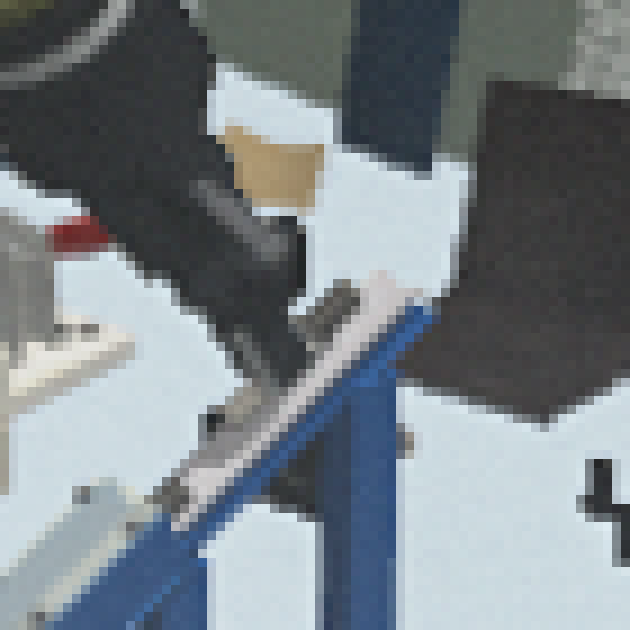

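Emit:
{"name": "send_rows", "arguments": {
  "deltas": [
    {"jaw": 0.0, "offset": [0.001, 0, 0.003], "turn": [0, 0.2, 0]},
    {"jaw": 0.0, "offset": [0.001, 0, 0.0055], "turn": [0, 0.2, 0]},
    {"jaw": 0.0, "offset": [0.001, 0, 0.0055], "turn": [0, 0.2, 0]},
    {"jaw": 0.0, "offset": [0.001, 0, 0.0055], "turn": [0, 0.2, 0]},
    {"jaw": 0.03, "offset": [0.001, 0, 0.0055], "turn": [0, 0.2, 0]},
    {"jaw": 0.03, "offset": [0.001, 0, 0.0055], "turn": [0, 0.2, 0]},
    {"jaw": 0.03, "offset": [0.001, 0, 0.0055], "turn": [0, 0.2, 0]},
    {"jaw": 0.03, "offset": [0.001, 0, -0.007], "turn": [0, 0.2, 0]},
    {"jaw": 0.035, "offset": [0.001, 0, -0.03], "turn": [0, 0.2, 0]},
    {"jaw": 0.04, "offset": [0.001, 0, -0.06], "turn": [0, 0.2, 0]},
    {"jaw": 0.045, "offset": [0.001, 0, -0.08], "turn": [0, 0.2, 0]},
    {"jaw": 0.045, "offset": [0.001, 0, -0.08], "turn": [0, 0.2, 0]}
  ]
}}

```text
time_s: 18.58
tcp_pos: [0.5922, 0.0057, 0.2148]
tcp_rot: [-179.8, 32.3, 175.8]
ft_force: [1.1, 0.0, 1.1]
grip_width: 0.045
```

```bash
python3 look.py scene 240 140 100 100 6 s21; python3 -c "
from plan import *
rel([.5,.2,.27],down(176))"
```

```text
18.6333 [0.59256786 0.00562704 0.21336847] [-179.83   32.27  175.77] [-0.2  0.6  0.1] 0.04526533452544107
[289.65467408 162.30919028]
t 18.63 off [ 0.0599  0.1867 -0.1054] turn [-0.2 32.3 -0.3]
```

View pics/s21.png

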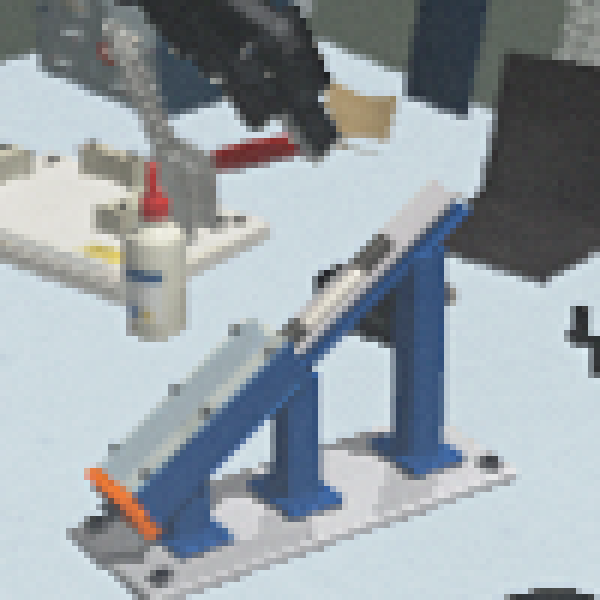

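Third pin lies in line behind the second, with its black end uphill at (375,250). I'll move the arm aside for a clear top check.

Emit:
{"name": "send_rows", "arguments": {
  "deltas": [
    {"jaw": 0.045, "offset": [0.01, 0.031, -0.017], "turn": [0, 5, 0]},
    {"jaw": 0.045, "offset": [0.02, 0.062, -0.035], "turn": [0, 10, 0]},
    {"jaw": 0.045, "offset": [0.03, 0.093, -0.053], "turn": [0, 16, 0]},
    {"jaw": 0.045, "offset": [0.04, 0.124, -0.07], "turn": [0, 21, 0]},
    {"jaw": 0.045, "offset": [0.05, 0.155, -0.087], "turn": [0, 26, 0]},
    {"jaw": 0.045, "offset": [0.06, 0.187, -0.105], "turn": [0, 32, 0]},
    {"jaw": 0.045, "offset": [0.06, 0.187, -0.105], "turn": [0, 32, 0]},
    {"jaw": 0.045, "offset": [0.06, 0.187, -0.105], "turn": [0, 32, 0]},
    {"jaw": 0.045, "offset": [0.06, 0.187, -0.105], "turn": [0, 32, 0]}
  ]
}}

```text
time_s: 19.38
tcp_pos: [0.5002, 0.1998, 0.2657]
tcp_rot: [-179.8, -0.1, 175.7]
ft_force: [-0.4, 0.4, -0.8]
grip_width: 0.0449
```

```bash
python3 look.py top 230 115 70 125 5 t22; python3 look.py scene 240 140 100 100 6 s22; python3 - <<'E'
from plan import *
R,up,n=placeR();LP[:]=[.6425,.0042,.139];B=LP-up*.18-n*.009
for x in(0,42,64,106,128,170,192,235):print(x,((proj('top',B+up*x/1000+n*.008)-[230,115])*5+2.5).round())
E
```

```text
19.4333 [0.49974703 0.1992447  0.26568647] [-1.7975e+02 -9.0000e-02  1.7566e+02] [ 0.2 -1.1  0.3] 0.04477401546664329
[165.06162762 203.17457173]
19.4833 [0.49955391 0.19896727 0.26587919] [-1.7977e+02 -9.0000e-02  1.7562e+02] [ 0.3  0.1 -0.2] 0.04494950782768654
[227.16888234 135.86673844]
0 [149. 555.]
42 [152. 479.]
64 [153. 439.]
106 [156. 360.]
128 [158. 317.]
170 [161. 235.]
192 [162. 191.]
235 [166. 102.]
```

View pics/t22.png

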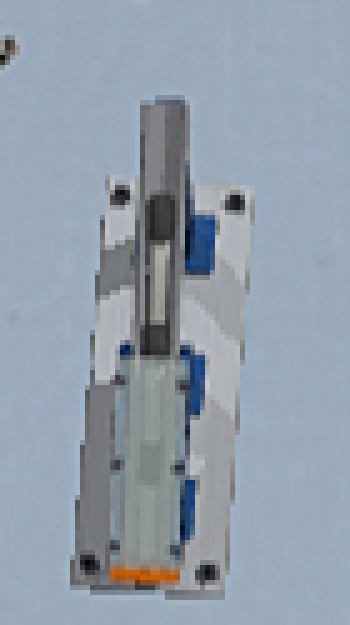

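View pics/t22_full.png

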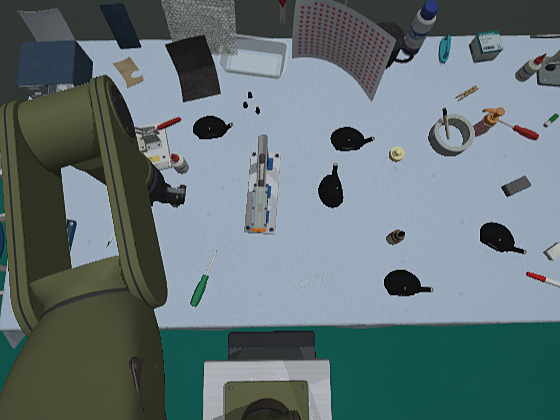

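```bash
python3 -c "
from cell import manip
print(manip.read_state()['time_s'],manip.finish_job())"
```

```text
the job is handed in; nothing more can be done
19.4833 None
```

I loaded all three gauge pins into the chute and handed the job in at 19.5 s of the 67 s allowed. Each pin was gripped on its bright part, tilted to the track's 32° and let go just above the groove.

**Last checks:**
- **Pins:** the final top picture shows the three black ends at the spots worked out for a closed queue against the stop: 42–64, 106–128 and 170–192 mm up the track. All three have the black end uphill. The lowest pin is only seen dimly through the clear cover.
- **Bystanders:** those in view look unmoved. The arm hid the tabletop at the left of the final picture.
- **Forces:** the wrist force read at most about 6 N. The arm ended well clear of the chute, with the gripper empty.

**Disagreement:** the two cameras gave the chute's position 5–10 mm apart (3–6 mm for the pins). I used the top camera, then corrected sideways by about 2 mm after comparing the held pin with the groove in the picture. After that, every pin dropped in and slid down.

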